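# Slide the dropper bottle into its bay and shut the gate

### The job

Swing the gate of the small bottle bay wide open, slide the dropper bottle that stands in front of the multimeter across the bench into the bay by pushing it low on its body, then swing the gate fully shut behind it. The bottle is full and its nozzle drips: keep it upright with its foot on the bench the whole way, do not touch the cap or nozzle, and do not disturb the other things on the bench.

Things in the scene. Friction and masses are not known exactly. Their poses are not given: they have to be found in the camera images.
- flux_bottle: Dropper bottle standing upright on the near bench, front right (not the like one far off at the back left): round cream body 38 mm in diameter, straight up to 58 mm, then a shoulder; 118 mm high in all, 0.16 kg. Origin at the centre of its underside, z up; yaw means nothing. Friction about 0.6: pushed above 25 mm it may tip. An upright gripper's palm may touch the cap; lean it back from the push.
- flux_bottle_cap: Cap with pointed nozzle on top of the dropper bottle, up to 22 mm in diameter, 76 to 118 mm above the bottle's foot (its origin is that of the bottle). Not to be touched.
- bay: Bottle bay: in front of the test fixture, a grey U of three walls, 4 mm thick and 50 mm high, screwed to the bench and open on top; it has no floor, so the bench runs through. Origin on the bench surface at the middle of the bay; x points from the mouth to the back wall, y along the mouth, z up. Inside it spans x from -36 mm (inner face of the shut gate) to +40 mm (back wall), y from -40 to +40 mm. Small screw feet, 3 mm thick, stick out to 61 mm at the sides and back.
- gate (a joint): Angle of the bay's gate about its upright hinge, rad: 0 is shut (along the bay's y across the mouth), growing as it swings outward away from the bay (1.57: straight out from the mouth), up to its stop at 2.1. It stays where it is left (friction 0.03 N m). At angle a it points along (-sin a, cos a) in the bay's x, y. Aluminium strip 8 mm thick, from 6 to 86 mm from the hinge, between 6 and 40 mm above the bench.
- gate_pivot (a point): Point on the gate's hinge axis, 23 mm above the bench, at x = -40 mm, y = -46 mm in the bay's frame: one corner of the mouth.
- gate_knob (a point): Top of the black upright knob on the free end of the gate: 14 mm in diameter, 78 mm from the hinge axis, its top 60 mm above the bench and 20 mm above the strip.
- usb_adapter: Black plug-in adapter lying on the bench in front of the test fixture, 30x64x28 mm with its pins; bystander. Origin under its middle, pins along its y.
- block_gauge: Grey block with a notch, 25x60x16 mm; bystander, near the robot's edge of the bench. Origin at the centre of its underside.
- tape_blk: Roll of black tape lying flat, 70 mm across, 20 mm high; bystander. Origin at the centre of its underside.
- flask_jar: The near one of two tall flasks, left of the test fixture: 70 mm across, 162 mm high; bystander. Origin at the centre of its underside.
Not all that is in view belongs to the job. Of the things like the flux_bottle, leave any that is turquoise; of the rest the larger one is meant.

How it is judged:
On the way, in this order (a step that is already met when the one before it is completed fails the run):
1. the gate is swung wide open (more than 1.3 rad) (value of joint gate above 1.3 rad), for 0.2 s.
2. the bottle stands between the bay's walls, clear of the gate's path (x of flux_bottle in the frame of bay between -0.026 and 0.025 m and y of flux_bottle in the frame of bay between -0.025 and 0.025 m and angle between flux_bottle's own z axis and vertical below 0.1 rad), for 0.2 s.
At the end, for the whole second after the job is handed in: The bottle stands upright (within 0.1 rad) and still on the bench inside the bay, its axis 26 mm or less in front of and 25 mm or less behind the bay's middle and within 25 mm of it sideways, and the gate is shut to within 0.12 rad (all of step 2 and height (world z) of flux_bottle below 0.006 m and linear speed of flux_bottle below 0.02 m/s and value of joint gate below 0.12 rad); the robot touches nothing.
It fails at once if the bottle tips by more than about 14 degrees (angle between flux_bottle's own z axis and vertical above 0.25 rad).
It fails at once if the bottle is lifted off the bench (more than 12 mm) (height (world z) of flux_bottle above 0.012 m).
It fails at once if the fingers or the arm touch the cap or nozzle (contact force between any of the fingers, the arm and flux_bottle_cap above 0.3 N).
It fails at once if the adapter, the notched block, the tape or the flask is shifted by more than 30 mm (distance of any of usb_adapter, block_gauge, tape_blk, flask_jar from where it was at the start of the episode above 0.03 m).
It also fails if it takes over 72 s, if anything falls off the work surface, if the arm or the gripper's body presses on something with over 40 N, if the wrist force passes 120 N, or if a joint passes its speed limit or range.

### The arm

A 6-joint arm with a two-finger parallel gripper is mounted at the origin on a cart in front of the work surface, level with it; the furniture and walls round the work are solid. World frame = base frame: x ahead of the robot, y to its left, z up, the work surface at z = 0. Lengths are in m, angles in rad, forces in N, time in s.
With the tool pointing down it reaches from about 0.425 to 1.125 m from the base axis. Payload 14.9 kg.
Tool frame: the origin (TCP) lies midway between the tips of the shut fingers; the grasp point (between the pads) lies 19 mm behind it; x points along the fingers, y is the direction in which the jaws open and shut, and the axes are right-handed (so a half turn about x gives the same grasp; the last joint's range is limited). The gripper opens to 91 mm and grips with 3 to 60 N. Pads are 32 mm wide; open, the fingers measure 118 mm over their backs; the gripper's body (76 mm by 178 mm) begins 60 mm behind the grasp point.
Start: joints at [-0.033, 0.379, 1.734, -0, 1.028, -0.033], TCP at [0.7, -0, 0.18] pointing down, gripper open.
Joint ranges: [-2.77, 2.77], [-0.74, 2.19], [0, 2.66], [-1.06, 4.2], [0.31, 2.87], [-3.08, 3.08]. Speed limits (rad/s): [1.89, 1.89, 2.39, 3.14, 3.14, 3.14].

### API

Orientations are given as a rotation vector (axis times angle).
In Python, from station import r, optics, ticket gives the robot as it stands.
- The arm moves only by the shell command python3 -m crank 'ROWS' [FORCE]. ROWS is a JSON object of lists of equal length, an entry for each row: "xyz": the shift along the tool's x, y, z in m, a list of three; "dr": the turn, a rotation vector about the tool's x, y, z in rad, a list of three; "gripper": the opening in per cent of the stroke, from 0 (shut) to 100 (fully open). In form: {"xyz": [[dx, dy, dz], ...], "dr": [[ax, ay, az], ...], "gripper": [gripper, ...]}. A call has 1 to 20 rows; each row is the pose to reach, as a shift and turn from the pose commanded when the call began, along the tool's axes at that moment; what a row does not reach only later rows make up. A row lasts 1/10 s, in which the tool goes at most 50 mm and 8.59 degrees, less where a joint would pass 70% of its speed; a pose out of reach is approached as far as the arm can. A call with a gripper value outside its range is refused whole. The fingers move at their own pace and stop on an object; FORCE is the grip in N (left out, the last holds). Time passes only in rows, so rows that repeat a pose let the fingers close. It gives the time, the measured TCP pose, the force and the opening at its end, in the units of the state.
- r.state(): the state, without advancing time (a new reading comes with each control period).
- optics.camera(name): name is "scene" or "side" or "wrist"; returns (picture, depth): 480x640x3 uint8, blue, green, red; 480x640 float32, m along the optical axis (not along the pixel's ray), 0 where there is no reading.
- optics.calibration(name): a dict with "K" (3x3 intrinsics, pixels), "D" ([k1, k2, p1, p2, k3] as OpenCV has them; the pictures are not rectified), "view" (4x4, takes a point from world to camera coordinates); the wrist camera has in their place "hand_eye" (4x4, takes a point from camera to tool coordinates, whose origin is the TCP and whose axes are the tool frame's). Camera axes: x right, y up, looking along -z (the intrinsics and any distortion apply to the point x, -y, -z); pixel columns grow to the right and rows downward; lengths in m; the calibration is good to about 2 mm. A picture is of the moment at which its call begins: read the wrist's pose just before it. calibration takes no time and is no camera call.
- ticket.sign_off(): hands the job in, once; it reports no verdict.
The state is a dict: "clock": time; "joints": joint angles; "dq": joint speeds; "joint_torque": joint torques, N m; "eef_pos": TCP position; "orientation": TCP orientation; "ft_force": force on the tool from outside, world axes, zero at the start; "wrist_torque": the same for the moment, N m; "opening": finger opening in m.
Only numpy, scipy, OpenCV 4.12 (cv2) and the standard library are available. Lean on these libraries where they do the work, as an engineer would, in place of code of your own. Each camera call takes 0.05 s, during which the arm holds its last target.

## Working session

There is one attempt and no reset: what is moved stays moved. The work goes in short steps, Python scripts to look and compute and a shell command to move; the robot and the scene stay as the last step left them, time stands still between calls to the robot, and variables do not carry over. Pictures are saved under pics/ and viewed, and the job is handed in when it is done.

```bash
ls; mkdir -p pics; cat > h.py <<'E'
import numpy as np, cv2
from station import r, optics, ticket
def ray(cal,uv,view=None):
    K=np.array(cal["K"]);D=np.array(cal["D"],float)
    p=cv2.undistortPoints(np.array(uv,float).reshape(-1,1,2),K,D).reshape(-1,2)
    d=np.c_[p[:,0],-p[:,1],-np.ones(len(p))]
    V=np.array(cal["view"]) if view is None else view
    R=V[:3,:3];t=V[:3,3]
    return -R.T@t, d@R
def onplane(cal,uv,z,view=None):
    o,d=ray(cal,uv,view); s=(z-o[2])/d[:,2]
    return o+d*s[:,None]
def wristview(cal,st):
    T=np.eye(4);T[:3,:3]=cv2.Rodrigues(np.array(st["orientation"],float))[0];T[:3,3]=st["eef_pos"]
    return np.linalg.inv(T@np.array(cal["hand_eye"]))
def project(cal,P,view=None):
    V=np.array(cal["view"]) if view is None else view
    c=np.atleast_2d(P)@V[:3,:3].T+V[:3,3]
    c=c*[1,-1,-1]
    return cv2.projectPoints(c,np.zeros(3),np.zeros(3),np.array(cal["K"]),np.array(cal["D"],float))[0].reshape(-1,2)
E
python3 - <<'E'
from h import *
print(r.state())
for n in("scene","side","wrist"):
    a,d=optics.camera(n); cv2.imwrite(f"pics/{n}0.png",a); np.save(f"pics/{n}0.npy",d)
    print(n,optics.calibration(n))
E
```

```text
pics
{'clock': 0.0, 'joints': array([-3.32777656e-02,  3.79440292e-01,  1.73475470e+00, -2.81716789e-06,
        1.02852147e+00, -3.33398164e-02]), 'dq': array([ 0.00231476,  0.00044717, -0.00019124, -0.00018544, -0.0006059 ,
        0.0007446 ]), 'joint_torque': array([ 6.45993277e-04, -7.63727903e+01, -4.34372771e+01,  6.49972307e-02,
        4.23743343e-02, -1.55693674e-04]), 'eef_pos': array([6.99570326e-01, 2.34406574e-05, 1.78879015e-01]), 'orientation': array([ 1.20864731,  1.21008252, -1.20996337]), 'ft_force': array([ 0.43130015,  0.48687364, -0.14468646]), 'wrist_torque': array([ 0.02331464,  0.06133514, -0.010875  ]), 'opening': 0.09095370727850136}
scene {'K': array([[556.96786253,   0.        , 325.8717078 ],
       [  0.        , 556.96786253, 237.55759466],
       [  0.        ,   0.        ,   1.        ]]), 'D': array([-0.17761283,  0.        ,  0.        ,  0.        ,  0.        ]), 'view': array([[ 0.6204072 , -0.78425164,  0.00665441, -0.28414731],
       [ 0.35750631,  0.29034832,  0.88763004, -0.23986071],
       [-0.69805741, -0.54831307,  0.4605091 , -0.71413
[... 467 characters left out ...]
.12329013,  0.5068426 , -1.0532591 ],
       [ 0.        ,  0.        ,  0.        ,  1.        ]])}
wrist {'K': array([[426.06239526,   0.        , 317.25456386],
       [  0.        , 426.06239526, 238.97762247],
       [  0.        ,   0.        ,   1.        ]]), 'D': array([-0.03498272,  0.        ,  0.        ,  0.        ,  0.        ]), 'hand_eye': array([[ 6.93588921e-04,  2.60348534e-01, -9.65514453e-01,
        -2.04686672e-01],
       [ 9.99998350e-01,  1.44069136e-03,  1.10683963e-03,
         1.13005400e-03],
       [ 1.67917240e-03, -9.65513628e-01, -2.60347105e-01,
        -7.32735451e-02],
       [ 0.00000000e+00,  0.00000000e+00,  0.00000000e+00,
         1.00000000e+00]])}
```

View pics/scene0.png

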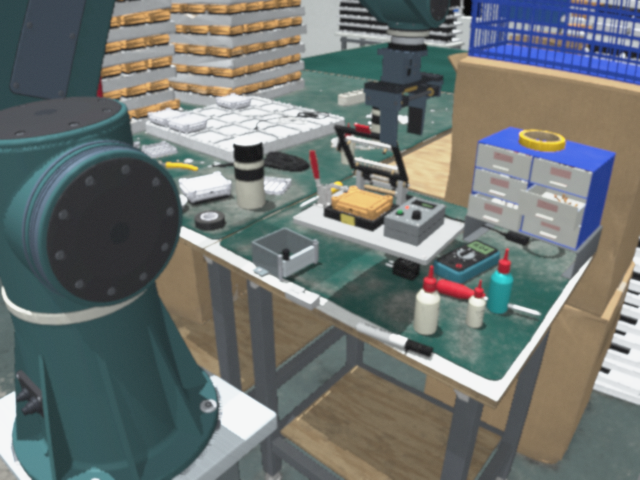

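View pics/side0.png

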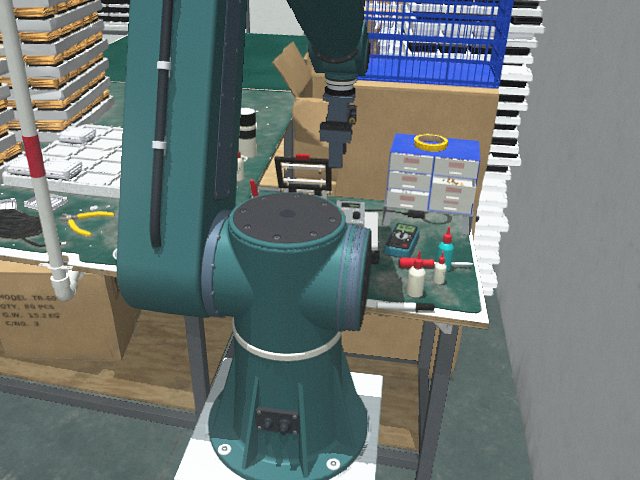

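View pics/wrist0.png

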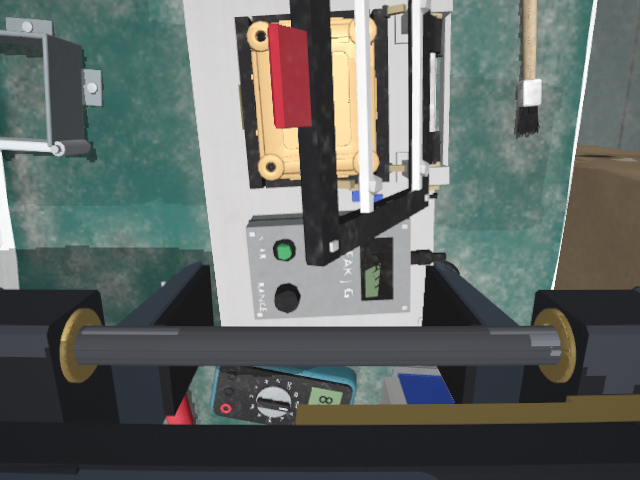

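```bash
python3 - <<'E'
import cv2
a=cv2.imread("pics/scene0.png"); 
cv2.imwrite("pics/c1.png",cv2.resize(a[210:300,230:350],None,fx=6,fy=6,interpolation=cv2.INTER_CUBIC))
cv2.imwrite("pics/c2.png",cv2.resize(a[240:360,380:540],None,fx=5,fy=5,interpolation=cv2.INTER_CUBIC))
E
```

```text
(no output)
```

View pics/c1.png

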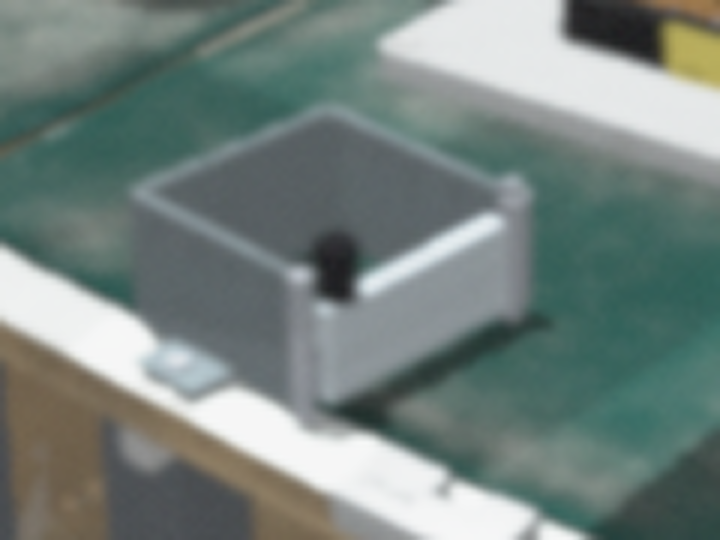

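View pics/c2.png

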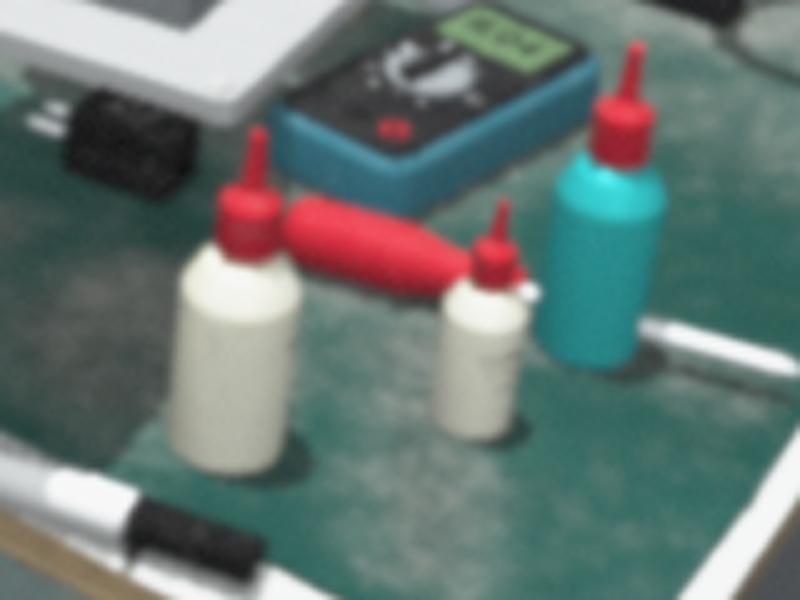

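```bash
python3 - <<'E'
from h import *
cs=optics.calibration("scene");cd=optics.calibration("side");cw=optics.calibration("wrist")
S=lambda x,y:[380+x/5,240+y/5]
B=lambda x,y:[230+x/6,210+y/6]
print("tip z.118",onplane(cs,[S(258,130)],.118))
print("foot nearest z0",onplane(cs,[S(228,472)],0))
print("shoulder L,R at z.058",onplane(cs,[S(176,290),S(299,290)],.058))
print("bay top corners: backright?",onplane(cs,[B(138,190),B(328,105),B(515,183),B(300,270)],.05))
print("knob top z.06",onplane(cs,[B(336,240)],.06))
print("tape etc", onplane(cs,[[209,218]],.02), "adapter",onplane(cs,[[405,268]],.02))
print("things at edge",onplane(cs,[[300,295],[420,347],[385,335],[316,300]],.0))
print("mat/bench edge",onplane(cs,[[220,255],[300,300],[498,400]],.0))
print("other bottles",onplane(cs,[S(475,435),S(595,360)],0), "red",onplane(cs,[S(290,220),S(540,290)],.012))
st=r.state();V=wristview(cw,st)
print("wrist bay top",onplane(cw,[[80,40],[84,150]],.05,V))
print("wrist feet",onplane(cw,[[92,87],[35,25]],.003,V))
a=cv2.imread("pics/side0.png");
cv2.imwrite("pics/c3.png",cv2.resize(a[220:320,340:500],None,fx=5,fy=5,interpolation=cv2.INTER_CUBIC))
a=cv2.imread("pics/wrist0.png");
cv2.imwrite("pics/c4.png",cv2.resize(a[0:200,0:250],None,fx=3,fy=3,interpolation=cv2.INTER_CUBIC))
E
```

```text
tip z.118 [[ 0.43654806 -0.22147229  0.118     ]]
foot nearest z0 [[ 0.42392788 -0.23096225  0.        ]]
shoulder L,R at z.058 [[ 0.42617409 -0.20440046  0.058     ]
 [ 0.45049833 -0.23533859  0.058     ]]
bay top corners: backright? [[0.41125873 0.13998595 0.05      ]
 [0.49419659 0.13382557 0.05      ]
 [0.49024444 0.05031422 0.05      ]
 [0.40541207 0.06501054 0.05      ]]
knob top z.06 [[0.41293499 0.05676802 0.06      ]]
tape etc [[0.46840341 0.33655206 0.02      ]] adapter [[ 0.55369251 -0.11154613  0.02      ]]
things at edge [[ 0.38555512  0.00109734  0.        ]
 [ 0.39023942 -0.24010964  0.        ]
 [ 0.38229378 -0.18021746  0.        ]
 [ 0.3911097  -0.03094001  0.        ]]
mat/bench edge [[ 0.39410647  0.22031564  0.        ]
 [ 0.37351183 -0.00924562  0.        ]
 [ 0.35370919 -0.38790743  0.        ]]
other bottles [[ 0.49167865 -0.28636202  0.        ]
 [ 0.55732143 -0.30126786  0.        ]] red [[ 0.55430526 -0.18159608  0.012     ]
 [ 0.56820335 -0.27367163  0.012     ]]
wrist bay top [[0.52650723 0.13471507 0.05      ]
 [0.51902216 0.05520337 0.05      ]]
wrist feet [[0.50753159 0.10568267 0.003     ]
 [0.46495061 0.15590316 0.003     ]]
```

View pics/c3.png

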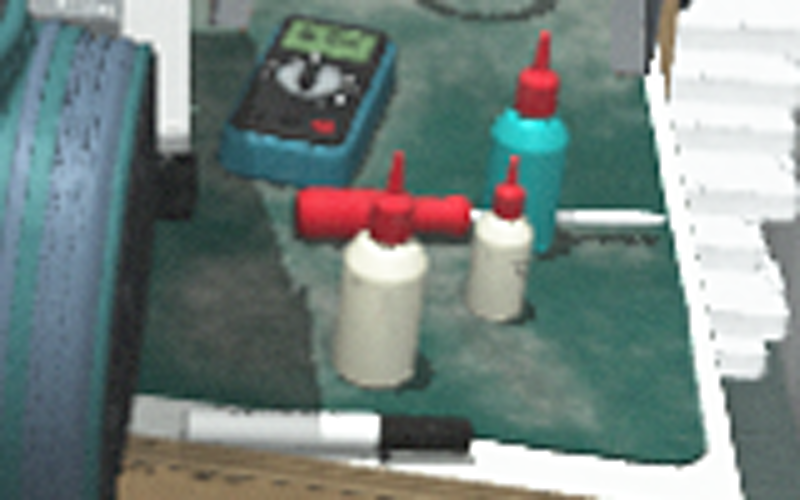

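View pics/c4.png

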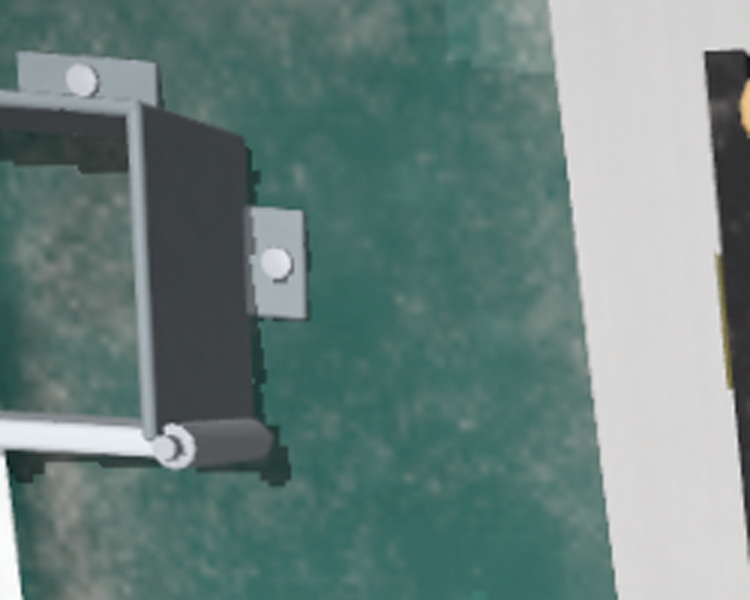

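```bash
python3 -m crank '{"xyz":[[0,-0.05,0],[0,-0.1,0],[0,-0.15,0],[0,-0.2,0],[0,-0.23,0],[0,-0.23,0],[0,-0.23,0]],"dr":[[0,0,0],[0,0,0],[0,0,0],[0,0,0],[0,0,0],[0,0,0],[0,0,0]],"gripper":[100,100,80,60,40,40,40]}'
python3 - <<'E'
from h import *
st=r.state();print(st["eef_pos"],st["orientation"],st["opening"])
a,d=optics.camera("wrist"); cv2.imwrite("pics/w1.png",a); np.savez("pics/w1.npz",p=st["eef_pos"],o=st["orientation"],d=d)
cs=optics.calibration("scene")
# small bottle foot and tip
S=lambda x,y:[380+x/5,240+y/5]
o,d=ray(cs,[S(503,203)]); f=onplane(cs,[S(478,420)],0)[0]; d=d[0]
s=np.dot(f[:2]-o[:2],d[:2])/np.dot(d[:2],d[:2]); print(f,o+s*d)
o,d=ray(cs,[S(634,45)]); f=onplane(cs,[S(588,345)],0)[0]; d=d[0]
s=np.dot(f[:2]-o[:2],d[:2])/np.dot(d[:2],d[:2]); print(f,o+s*d)
E
```

```text
clock: 0.85
eef_pos: [0.4703, -0.0, 0.1799]
orientation: [1.21, 1.208, -1.208]
ft_force: [1.2, 0.5, -1.0]
opening: 0.054
[ 4.70307528e-01 -3.15721773e-05  1.79949919e-01] [ 1.20970621  1.20831683 -1.20846982] 0.053986668877717935
[ 0.50001821 -0.28352905  0.        ] [ 0.49875383 -0.28001787  0.08401842]
[ 0.56440911 -0.29560175  0.        ] [ 0.56349212 -0.29269171  0.1179383 ]
```

View pics/w1.png

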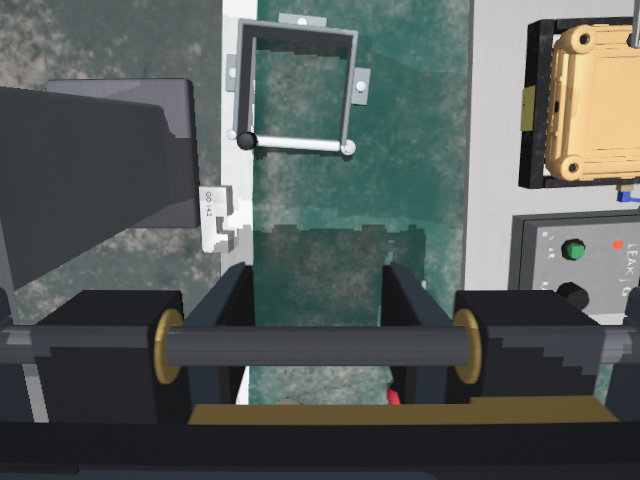

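```bash
python3 - <<'E'
from h import *
cw=optics.calibration("wrist");z=np.load("pics/w1.npz")
V=wristview(cw,dict(eef_pos=z["p"],orientation=z["o"]))
print("top BL BR",onplane(cw,[[239,21],[357,32]],.05,V))
print("hinge post/ left post z.05",onplane(cw,[[348,147],[232,134]],.05,V))
print("knob top .06",onplane(cw,[[247,140]],.06,V))
print("feet screws",onplane(cw,[[303,20],[361,86],[232,72]],.003,V))
print("block corners z .016",onplane(cw,[[202,186],[231,187],[233,210],[203,251]],.016,V))
print("bench edge z0",onplane(cw,[[222,180],[250,200]],0,V))
a=cv2.imread("pics/w1.png")
cv2.imwrite("pics/c5.png",cv2.resize(a[0:260,180:400],None,fx=3,fy=3,interpolation=cv2.INTER_CUBIC)[:600])
E
```

```text
top BL BR [[0.41501815 0.14598766 0.05      ]
 [0.50027265 0.13833157 0.05      ]]
hinge post/ left post z.05 [[0.49499701 0.05631368 0.05      ]
 [0.40609614 0.06632525 0.05      ]]
knob top .06 [[0.41901705 0.06212251 0.06      ]]
feet screws [[0.4598028  0.15668191 0.003     ]
 [0.50859322 0.10487702 0.003     ]
 [0.39947123 0.11645621 0.003     ]]
block corners z .016 [[ 0.37105219  0.02172674  0.016     ]
 [ 0.39630436  0.02075698  0.016     ]
 [ 0.39698946  0.0004133   0.016     ]
 [ 0.36774605 -0.03725349  0.016     ]]
bench edge z0 [[0.38523347 0.02485518 0.        ]
 [0.4098187  0.00650321 0.        ]]
```

View pics/c5.png

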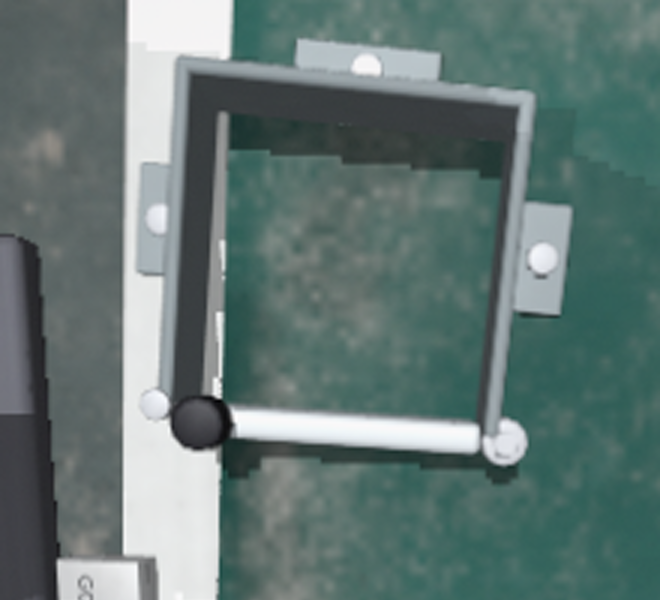

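```bash
python3 -m crank '{"xyz":[[0.09,-0.04,-0.061],[0.09,-0.04,-0.061],[0.09,-0.04,-0.061],[0.09,-0.04,-0.061],[0.09,-0.04,-0.061],[0.09,-0.04,-0.061],[0.09,-0.04,-0.061],[0.09,-0.04,-0.061],[0.09,-0.04,-0.061],[0.09,-0.04,-0.061],[0.09,-0.04,-0.061],[0.09,-0.04,-0.061],[0.09,-0.04,-0.061],[0.09,-0.04,-0.061],[0.09,-0.04,-0.061]],"dr":[[1.66,0,0],[1.66,0,0],[1.66,0,0],[1.66,0,0],[1.66,0,0],[1.66,0,0],[1.66,0,0],[1.66,0,0],[1.66,0,0],[1.66,0,0],[1.66,0,0],[1.66,0,0],[1.66,0,0],[1.66,0,0],[1.66,0,0]],"gripper":[33,33,33,33,33,33,33,33,33,33,33,33,33,33,33]}'
python3 - <<'E'
from h import *
st=r.state();print(st["eef_pos"],cv2.Rodrigues(np.array(st["orientation"]))[0].round(3),st["opening"],st["joints"])
a,d=optics.camera("scene"); cv2.imwrite("pics/s2.png",cv2.resize(a[150:300,200:440],None,fx=3,fy=3,interpolation=cv2.INTER_CUBIC))
E
```

```text
clock: 2.4
eef_pos: [0.4302, 0.061, 0.0895]
orientation: [-2.177, 0.095, 2.177]
ft_force: [-0.0, -0.0, -0.2]
opening: 0.0301
[0.43016927 0.0610038  0.08947022] [[-0.    -0.087 -0.996]
 [-0.    -0.996  0.087]
 [-1.     0.     0.   ]] 0.030059392884048197 [ 8.72203097e-02  1.02920799e-01  2.29728297e+00 -1.89401319e-07
  7.41482271e-01  1.74504547e+00]
```

View pics/s2.png

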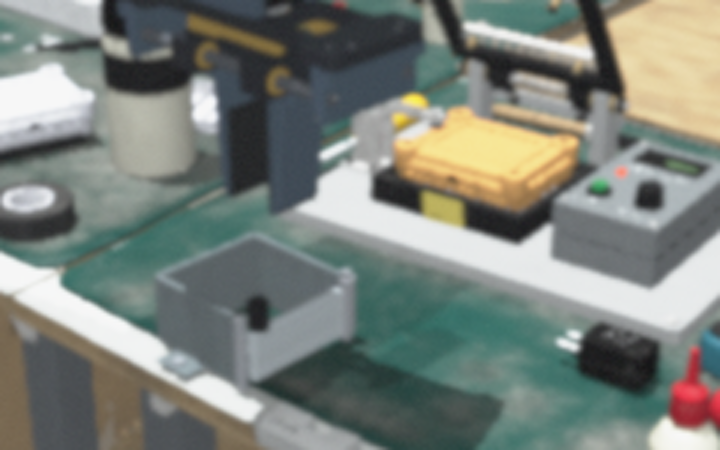

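```bash
python3 - <<'E'
from h import *
cs=optics.calibration("scene")
p=project(cs,[[.43,.061,.0895],[.4185,.062,.06],[.43,.061,0.0465]]);print(p,(p-[200,150])*3)
print(onplane(cs,[[200+258/3,150+303/3]],.06))
E
```

```text
[[290.14323991 231.46361896]
 [285.907532   247.98938394]
 [290.68027403 252.27730095]] [[270.42971973 244.39085688]
 [257.722596   293.96815181]
 [272.04082209 306.83190286]]
[[0.41014216 0.05425604 0.06      ]]
```

```bash
python3 - <<'E'
from h import *
cs=optics.calibration("scene")
a,d=optics.camera("scene"); print(r.state()["eef_pos"], r.state()["clock"])
cv2.imwrite("pics/s3.png",cv2.resize(a[150:270,240:400],None,fx=5,fy=5,interpolation=cv2.INTER_CUBIC))
V=np.array(cs["view"])
for uv in [(278,211),(293,217),(293,210),(286,252),(297,205),(305,205)]:
    z=d[uv[1],uv[0]]; o,dd=ray(cs,[uv]); print(uv,z,o+dd[0]*z)
E
```

```text
[0.43008264 0.06099037 0.08953988] 2.5
(278, 211) 0.99150836 [0.41962771 0.07958642 0.12853607]
(293, 217) 0.9624148 [0.41279077 0.03784102 0.13164444]
(293, 210) 0.95602185 [0.41277373 0.03747384 0.14506378]
(286, 252) 1.0058764 [0.41163433 0.05571384 0.05679472]
(297, 205) 0.95854694 [0.42184324 0.03610997 0.15170453]
(305, 205) 0.9732839 [0.44064742 0.03405468 0.14576003]
```

View pics/s3.png

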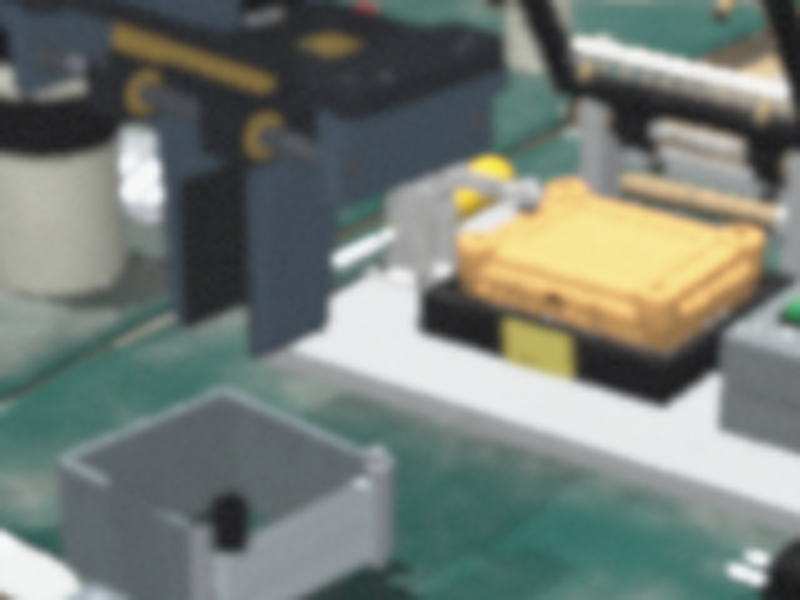

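```bash
python3 - <<'E'
from h import *
cs=optics.calibration("scene")
a,d=optics.camera("scene")
for u in (278,284,293,297,303):
  for v in range(196,232,3):
    z=d[v,u]; o,dd=ray(cs,[(u,v)]); print((u,v),a[v,u],(o+dd[0]*z).round(3))
# known static check: bench points & wall top depth
for uv in [(330,265),(275,228)]:
    z=d[uv[1],uv[0]]; o,dd=ray(cs,[uv]); print(uv,(o+dd[0]*z).round(3))
E
```

```text
(278, 196) [43 42 39] [0.416 0.075 0.16 ]
(278, 199) [41 39 37] [0.418 0.077 0.153]
(278, 202) [44 40 39] [0.418 0.078 0.147]
(278, 205) [44 42 41] [0.418 0.078 0.141]
(278, 208) [42 41 40] [0.417 0.077 0.136]
(278, 211) [45 43 38] [0.418 0.078 0.129]
(278, 214) [64 65 58] [0.417 0.077 0.125]
(278, 217) [122 129 106] [ 0.6    0.252 -0.001]
(278, 220) [118 126  93] [ 0.59   0.243 -0.002]
(278, 223) [110 118  77] [ 0.579  0.232 -0.002]
(278, 226) [105 113  67] [ 0.572  0.226 -0.005]
(278, 229) [122 126  92] [ 0.556  0.211 -0.002]
(284, 196) [43 42 41] [0.43  0.073 0.156]
(284, 199) [40 40 40] [0.433 0.077 0.148]
(284, 202) [41 40 37] [0.433 0.077 0.142]
(284, 205) [40 39 37] [0.431 0.075 0.137]
(284, 208) [42 41 39] [0.43  0.075 0.132]
(284, 211) [51 51 48] [0.433 0.077 0.124]
(284, 214) [133 138 127] [ 0.623  0.254 -0.002]
(284, 217) [124 132 105] [ 0.61   0.242 -0.002]
(284, 220) [113 121  81] [ 0.6    0.233 -0.003]
(284, 223) [117 124  88] [ 0.588  0.222 -0.002]
(284, 226) [123 129  99] [ 0.574  0.21  -0.001]
(284, 229) [125 123 111] [0.496 0.137 0.045]
(293, 196) [89 78 67] [0.409 
[... 910 characters left out ...]
.186 0.008]
(297, 226) [142 149 135] [ 0.595  0.19  -0.002]
(297, 229) [136 143 120] [ 0.582  0.178 -0.001]
(303, 196) [85 76 65] [0.434 0.032 0.166]
(303, 199) [85 74 63] [0.435 0.034 0.159]
(303, 202) [86 75 65] [0.433 0.032 0.155]
(303, 205) [86 75 64] [0.437 0.035 0.147]
(303, 208) [84 74 62] [0.437 0.036 0.141]
(303, 211) [84 75 64] [0.44  0.038 0.133]
(303, 214) [87 78 69] [0.438 0.036 0.129]
(303, 217) [208 208 203] [0.606 0.182 0.018]
(303, 220) [228 227 224] [0.596 0.173 0.017]
(303, 223) [161 161 157] [0.596 0.173 0.01 ]
(303, 226) [149 154 145] [ 0.601  0.178 -0.001]
(303, 229) [140 147 132] [ 0.59   0.168 -0.001]
(330, 265) [ 0.506  0.028 -0.003]
(275, 228) [ 0.556  0.22  -0.002]
```

```bash
python3 -m crank '{"xyz":[[0,0,0],[0,0,0],[0,0,0],[0,0,0],[0,0,0],[0,0,0],[0,0,0],[0,0,0]],"dr":[[0,0,0],[0,0,0],[0,0,0],[0,0,0],[0,0,0],[0,0,0],[0,0,0],[0,0,0]],"gripper":[0,0,0,0,0,0,0,0]}'
python3 - <<'E'
from h import *
cs=optics.calibration("scene")
st=r.state()
w,dw=optics.camera("wrist"); cv2.imwrite("pics/w3.png",w)
a,d=optics.camera("scene")
cv2.imwrite("pics/s4.png",cv2.resize(a[150:270,240:400],None,fx=5,fy=5,interpolation=cv2.INTER_CUBIC))
for u in (284,288,292,296):
  for v in range(202,232,3):
    z=d[v,u]; o,dd=ray(cs,[(u,v)]); print((u,v),(o+dd[0]*z).round(3))
d,dd=optics.camera("side"); cv2.imwrite("pics/sd4.png",d[60:300,250:450])
E
```

```text
clock: 3.35
eef_pos: [0.43, 0.061, 0.0895]
orientation: [-2.176, 0.097, 2.176]
ft_force: [0.3, -0.3, -1.3]
opening: 0.0004
(284, 202) [0.411 0.057 0.155]
(284, 205) [0.411 0.057 0.149]
(284, 208) [0.411 0.056 0.144]
(284, 211) [0.41  0.056 0.139]
(284, 214) [0.41  0.056 0.133]
(284, 217) [0.41  0.057 0.127]
(284, 220) [ 0.599  0.232 -0.002]
(284, 223) [ 0.586  0.221 -0.001]
(284, 226) [ 0.577  0.213 -0.003]
(284, 229) [0.495 0.137 0.045]
(288, 202) [0.413 0.049 0.157]
(288, 205) [0.413 0.049 0.151]
(288, 208) [0.416 0.051 0.144]
(288, 211) [0.417 0.053 0.137]
(288, 214) [0.416 0.052 0.132]
(288, 217) [0.418 0.054 0.125]
(288, 220) [ 0.603  0.224 -0.001]
(288, 223) [ 0.593  0.215 -0.002]
(288, 226) [ 0.581  0.204 -0.002]
(288, 229) [0.495 0.126 0.049]
(292, 202) [0.424 0.05  0.153]
(292, 205) [0.424 0.05  0.147]
(292, 208) [0.423 0.049 0.142]
(292, 211) [0.426 0.052 0.134]
(292, 214) [0.424 0.05  0.129]
(292, 217) [ 0.621  0.228 -0.001]
(292, 220) [ 0.607  0.215 -0.   ]
(292, 223) [ 0.596  0.205 -0.   ]
(292, 226) [ 0.588  0.198 -0.002]
(292, 229) [ 0.576  0.188 -0.002]
(296, 202) [0.432 0.048 0.151]
(296, 205) [0.435 0.05  0.143]
(296, 208) [0.435 0.05  0.137]
(296, 211) [0.436 0.051 0.131]
(296, 214) [0.437 0.052 0.124]
(296, 217) [0.598 0.195 0.017]
(296, 220) [0.59  0.188 0.014]
(296, 223) [0.592 0.19  0.006]
(296, 226) [ 0.592  0.191 -0.002]
(296, 229) [ 0.584  0.183 -0.004]
```

View pics/s4.png

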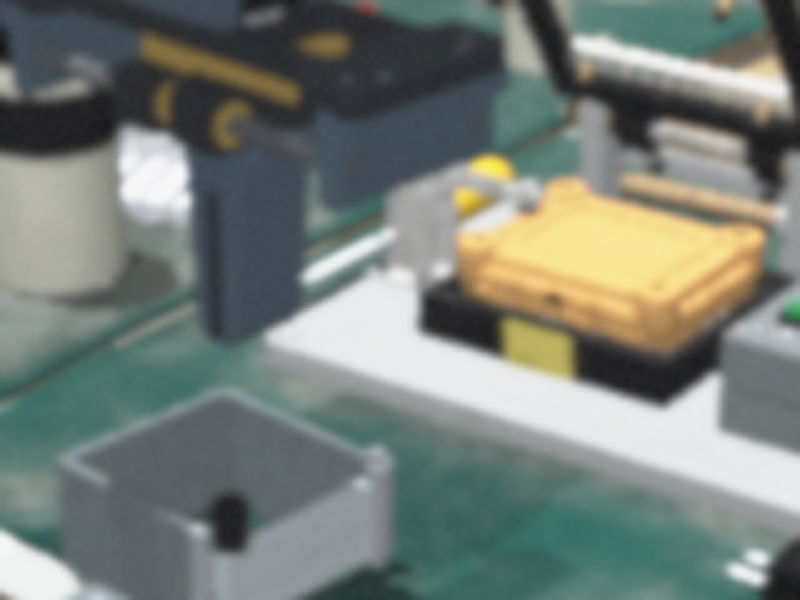

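View pics/w3.png

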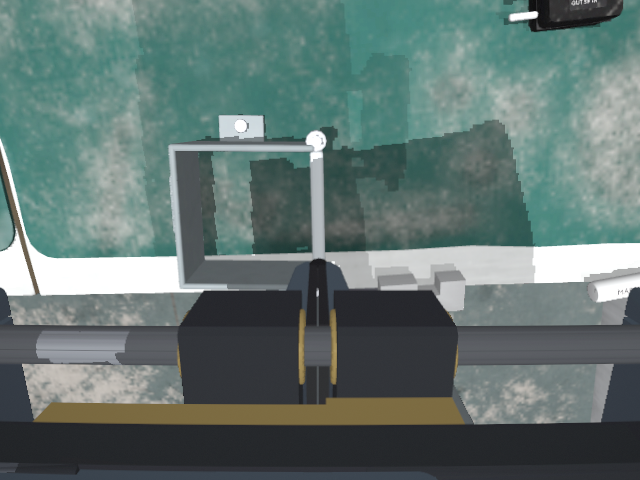

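```bash
python3 - <<'E'
from h import *
cw=optics.calibration("wrist"); st=r.state()
V=wristview(cw,st); w,dw=optics.camera("wrist")
for uv in [(60,60),(300,60),(420,200),(560,150),(241,126),(172,150),(316,138),(318,200),(320,262),(318,268),(310,275)]:
    o,dd=ray(cw,[uv],V); print(uv,dw[uv[1],uv[0]],(o+dd[0]*dw[uv[1],uv[0]]).round(4))
print(o)
print(project(cw,[st["eef_pos"]],V))
z=np.load("pics/w1.npz");V=wristview(cw,dict(eef_pos=z["p"],orientation=z["o"]));dw=z["d"]
for uv in [(300,90),(420,200),(348,147),(247,140),(250,270),(388,270)]:
    o,dd=ray(cw,[uv],V); print(uv,dw[uv[1],uv[0]],(o+dd[0]*dw[uv[1],uv[0]]).round(4))
E
```

```text
(60, 60) 0.2741123 [ 0.5612  0.2187 -0.0011]
(300, 60) 0.273572 [ 0.5453  0.0618 -0.    ]
(420, 200) 0.29752067 [ 4.466e-01 -1.260e-02 -1.000e-04]
(560, 150) 0.28889164 [ 0.4727 -0.1102 -0.0006]
(241, 126) 0.2795944 [0.5076 0.1045 0.0049]
(172, 150) 0.23949063 [0.4977 0.1374 0.0499]
(316, 138) 0.2380543 [0.4967 0.0558 0.0497]
(318, 200) 0.25745022 [0.4599 0.058  0.0395]
(320, 262) 0.25551045 [0.4243 0.06   0.0512]
(318, 268) 0.2499564 [0.4228 0.0614 0.0574]
(310, 275) 0.16648628 [0.4476 0.0624 0.1372]
[0.50415842 0.05443807 0.29422629]
[[317.57356649 275.18845874]]
(300, 90) 0.36366305 [4.558e-01 1.028e-01 2.000e-04]
(420, 200) 0.38870263 [5.643e-01 7.200e-03 2.000e-04]
(348, 147) 0.32953608 [0.4942 0.0572 0.0479]
(247, 140) 0.315868 [0.4182 0.0631 0.0604]
(250, 270) 0.17250459 [0.4429 0.0173 0.2213]
(388, 270) 0.17212243 [0.4987 0.0173 0.2218]
```

```bash
python3 - <<'E'
from h import *
cw=optics.calibration("wrist"); st=r.state()
V=wristview(cw,st)
for z in (.0895,.105,.122,.137): print(z,project(cw,[[.446,.051,z],[.446,.071,z]],V).round(0).tolist())
w,dw=optics.camera("wrist"); print(r.state()["clock"])
for v in range(258,292,3): print(v,dw[v,300:340:5].round(3))
cv2.imwrite("pics/w4.png",cv2.resize(w[240:300,260:380],None,fx=6,fy=6))
E
```

```text
0.0895 [[335.0, 243.0], [295.0, 247.0]]
0.105 [[336.0, 252.0], [293.0, 256.0]]
0.122 [[338.0, 264.0], [291.0, 268.0]]
0.137 [[339.0, 276.0], [289.0, 281.0]]
3.6
258 [0.313 0.313 0.312 0.264 0.264 0.314 0.313 0.313]
261 [0.304 0.179 0.305 0.258 0.258 0.263 0.179 0.313]
264 [0.176 0.175 0.26  0.254 0.252 0.255 0.176 0.176]
267 [0.172 0.171 0.177 0.176 0.177 0.177 0.172 0.172]
270 [0.168 0.168 0.173 0.173 0.172 0.172 0.168 0.168]
273 [0.165 0.165 0.17  0.167 0.169 0.17  0.165 0.166]
276 [0.163 0.16  0.166 0.165 0.166 0.166 0.161 0.161]
279 [0.16  0.159 0.162 0.162 0.163 0.162 0.158 0.159]
282 [0.156 0.155 0.159 0.159 0.16  0.159 0.156 0.155]
285 [0.151 0.152 0.155 0.157 0.157 0.157 0.152 0.152]
288 [0.149 0.15  0.154 0.154 0.154 0.    0.15  0.15 ]
291 [0.092 0.148 0.151 0.15  0.15  0.15  0.147 0.093]
```

View pics/w4.png

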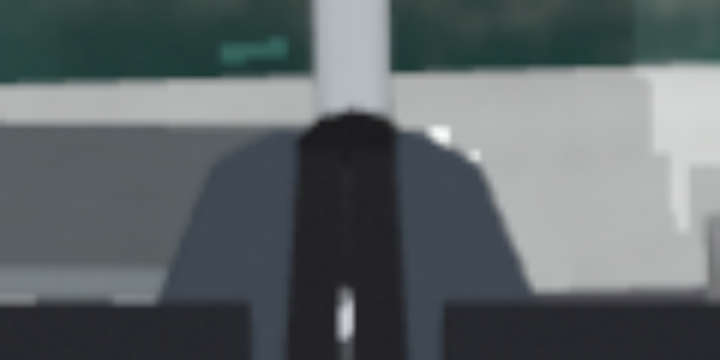

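```bash
python3 -m crank '{"xyz":[[0,0.05,-0.03],[0,0.085,-0.058],[0.03,0.085,-0.058],[0.06,0.085,-0.058],[0.075,0.085,-0.058],[0.08,0.085,-0.058],[0.08,0.085,-0.058],[0.08,0.085,-0.058]],"dr":[[0,0,0],[0,0,0],[0,0,0],[0,0,0],[0,0,0],[0,0,0],[0,0,0],[0,0,0]],"gripper":[0,0,0,0,0,0,0,0]}'
python3 - <<'E'
from h import *
w,dw=optics.camera("wrist"); cv2.imwrite("pics/w5.png",w)
a,d=optics.camera("scene"); cv2.imwrite("pics/s5.png",cv2.resize(a[180:300,240:400],None,fx=5,fy=5,interpolation=cv2.INTER_CUBIC))
print(r.state()["eef_pos"],r.state()["ft_force"])
E
```

```text
clock: 4.4
eef_pos: [0.4808, -0.0288, 0.0103]
orientation: [-2.177, 0.097, 2.175]
ft_force: [0.2, 0.2, 0.3]
opening: 0.0005
[ 0.48094411 -0.02883034  0.01048825] [ 0.27883803 -0.03135994  0.02252538]
```

View pics/s5.png

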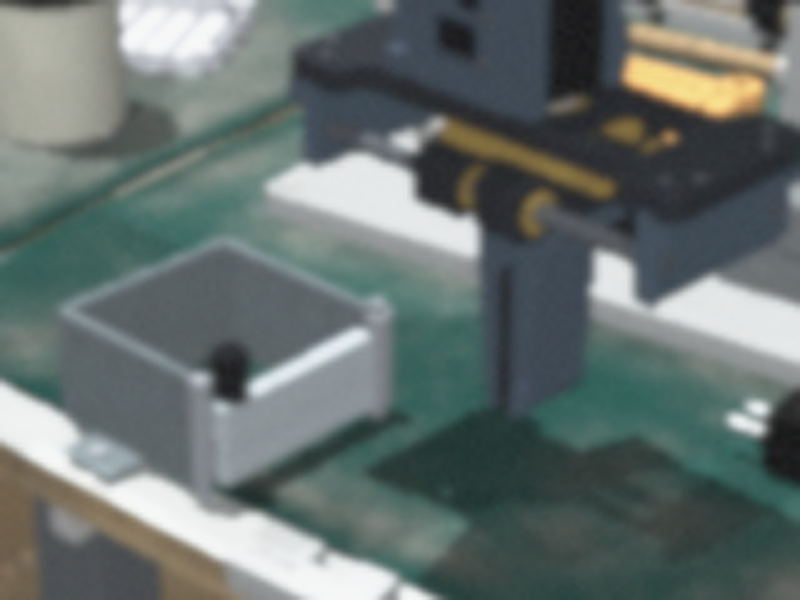

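```bash
python3 -m crank '{"xyz":[[0.005,0,0],[0.009,0,0],[0.009,0,0],[0.009,0,0]],"dr":[[0,0,0],[0,0,0],[0,0,0],[0,0,0]],"gripper":[0,0,0,0]}'
python3 - <<'E'
from h import *
cs=optics.calibration("scene");a,d=optics.camera("scene")
for u in (340,345,350):
  for v in range(250,275,2):
    z=d[v,u]; o,dd=ray(cs,[(u,v)]); print((u,v),(o+dd[0]*z).round(3))
E
```

```text
clock: 4.9
eef_pos: [0.4801, -0.0288, 0.0004]
orientation: [-2.175, 0.097, 2.176]
ft_force: [-0.3, -0.1, 0.4]
opening: 0.0
(340, 250) [ 0.464 -0.027  0.067]
(340, 252) [ 0.465 -0.026  0.062]
(340, 254) [ 0.466 -0.026  0.058]
(340, 256) [ 0.464 -0.027  0.055]
(340, 258) [ 0.464 -0.028  0.051]
(340, 260) [ 0.465 -0.027  0.046]
(340, 262) [ 0.464 -0.027  0.043]
(340, 264) [ 0.463 -0.028  0.039]
(340, 266) [ 0.462 -0.029  0.036]
(340, 268) [ 0.508  0.005 -0.002]
(340, 270) [ 0.5   -0.001 -0.001]
(340, 272) [ 0.497 -0.004 -0.002]
(340, 274) [ 0.49  -0.009 -0.002]
(345, 250) [ 0.459 -0.041  0.074]
(345, 252) [ 0.463 -0.039  0.068]
(345, 254) [ 0.461 -0.04   0.065]
(345, 256) [ 0.465 -0.037  0.058]
(345, 258) [ 0.465 -0.037  0.054]
(345, 260) [ 0.463 -0.039  0.051]
(345, 262) [ 0.465 -0.038  0.046]
(345, 264) [ 0.466 -0.037  0.041]
(345, 266) [ 0.466 -0.037  0.037]
(345, 268) [ 0.513 -0.003 -0.001]
(345, 270) [ 0.509 -0.006 -0.003]
(345, 272) [ 0.501 -0.012 -0.001]
(345, 274) [ 0.497 -0.015 -0.003]
(350, 250) [ 0.475 -0.041  0.067]
(350, 252) [ 0.477 -0.039  0.062]
(350, 254) [ 0.476 -0.04   0.059]
(350, 256) [ 0.477 -0.04   0.053]
(350, 258) [ 0.476 -0.041  0.051]
(350, 260) [ 0.476 -0.041  0.046]
(350, 262) [ 0.48  -0.038  0.039]
(350, 264) [ 0.531 -0.002 -0.001]
(350, 266) [ 0.522 -0.008  0.001]
(350, 268) [ 0.517 -0.012  0.   ]
(350, 270) [ 0.513 -0.015 -0.001]
(350, 272) [ 0.512 -0.016 -0.005]
(350, 274) [ 0.502 -0.024 -0.002]
```

```bash
python3 -m crank '{"xyz":[[0.003,0,0],[0.006,0,0],[0.009,0,0],[0.009,0,0]],"dr":[[0,0,0],[0,0,0],[0,0,0],[0,0,0]],"gripper":[0,0,0,0]}'; python3 -m crank '{"xyz":[[0.005,0,0],[0.01,0,0],[0.01,0,0]],"dr":[[0,0,0],[0,0,0],[0,0,0]],"gripper":[0,0,0]}'
python3 - <<'E'
from h import *
cs=optics.calibration("scene");a,d=optics.camera("scene")
for u in (340,345,350):
  for v in range(262,286,2):
    z=d[v,u]; o,dd=ray(cs,[(u,v)]); print((u,v),(o+dd[0]*z).round(3))
E
```

```text
clock: 5.35
eef_pos: [0.4799, -0.0288, -0.0089]
orientation: [-2.175, 0.097, 2.176]
ft_force: [0.6, 0.2, -0.3]
opening: 0.0004
clock: 5.65
eef_pos: [0.4797, -0.0288, -0.0192]
orientation: [-2.175, 0.097, 2.177]
ft_force: [-0.6, 0.4, 0.4]
opening: 0.0005
(340, 262) [ 0.462 -0.029  0.044]
(340, 264) [ 0.463 -0.029  0.04 ]
(340, 266) [ 0.463 -0.028  0.035]
(340, 268) [ 0.461 -0.03   0.032]
(340, 270) [ 0.462 -0.03   0.028]
(340, 272) [ 0.462 -0.03   0.024]
(340, 274) [ 0.463 -0.029  0.019]
(340, 276) [ 0.461 -0.03   0.016]
(340, 278) [ 0.479 -0.017 -0.002]
(340, 280) [ 0.472 -0.022 -0.001]
(340, 282) [ 0.466 -0.027 -0.001]
(340, 284) [ 0.462 -0.03  -0.002]
(345, 262) [ 0.462 -0.04   0.048]
(345, 264) [ 0.463 -0.039  0.043]
(345, 266) [ 0.464 -0.039  0.039]
(345, 268) [ 0.465 -0.038  0.034]
(345, 270) [ 0.462 -0.04   0.031]
(345, 272) [ 0.464 -0.039  0.026]
(345, 274) [ 0.466 -0.038  0.021]
(345, 276) [ 0.49  -0.021 -0.002]
(345, 278) [-0.236 -0.545  0.544]
(345, 280) [ 0.479 -0.028 -0.002]
(345, 282) [ 0.473 -0.033 -0.002]
(345, 284) [ 0.466 -0.038 -0.001]
(350, 262) [ 0.477 -0.041  0.042]
(350, 264) [ 0.474 -0.042  0.039]
(350, 266) [ 0.48  -0.038  0.031]
(350, 268) [ 0.478 -0.04   0.028]
(350, 270) [ 0.479 -0.039  0.023]
(350, 272) [ 0.482 -0.037  0.017]
(350, 274) [ 0.5   -0.025 -0.   ]
(350, 276) [ 0.497 -0.027 -0.003]
(350, 278) [ 0.49  -0.033 -0.001]
(350, 280) [ 0.482 -0.038  0.   ]
(350, 282) [ 0.477 -0.042 -0.001]
(350, 284) [ 0.472 -0.045 -0.001]
```

```bash
python3 -m crank '{"xyz":[[0.004,0,0],[0.006,0,0],[0.006,0,0]],"dr":[[0,0,0],[0,0,0],[0,0,0]],"gripper":[0,0,0]}'; for i in 1 2 3; do python3 -m crank '{"xyz":[[0.002,0,0],[0.002,0,0]],"dr":[[0,0,0],[0,0,0]],"gripper":[0,0]}'|egrep "eef|ft_f"; done
```

```text
clock: 6.0
eef_pos: [0.48, -0.0288, -0.0247]
orientation: [-2.175, 0.097, 2.176]
ft_force: [-0.7, -0.1, -0.3]
opening: 0.0004
eef_pos: [0.4801, -0.0288, -0.0266]
ft_force: [0.1, 1.2, 0.6]
eef_pos: [0.4801, -0.0288, -0.0286]
ft_force: [0.1, 0.3, -0.2]
eef_pos: [0.4801, -0.0288, -0.0307]
ft_force: [0.1, 0.2, 0.4]
```

```bash
for i in 1 2; do python3 -m crank '{"xyz":[[0.001,0,0],[0.001,0,0]],"dr":[[0,0,0],[0,0,0]],"gripper":[0,0]}'|egrep "eef|ft_f"; done
```

```text
eef_pos: [0.4802, -0.0288, -0.0316]
ft_force: [0.4, 0.2, 0.9]
eef_pos: [0.4801, -0.0288, -0.0326]
ft_force: [0.1, -0.4, -0.5]
```

```bash
for i in 1 2; do python3 -m crank '{"xyz":[[0.001,0,0],[0.001,0,0]],"dr":[[0,0,0],[0,0,0]],"gripper":[0,0]}'|egrep "eef|ft_f"; done
```

```text
eef_pos: [0.4802, -0.0288, -0.0335]
ft_force: [0.4, 0.2, -0.1]
eef_pos: [0.4803, -0.0289, -0.0341]
ft_force: [-2.5, 0.2, 11.3]
```

```bash
cat >> h.py <<'E'
from scipy.spatial.transform import Rotation as Ro
OFF=.0335
def tip(st):
    R=Ro.from_rotvec(st["orientation"]).as_matrix(); return np.array(st["eef_pos"])-OFF*R[:,0],R
def plan(tippos,yaw,lean,st=None):
    """yaw: heading u=(cos,sin) of forward dir (= -tool z when upright); lean rad: tip points forward"""
    st=st or r.state(); t,R=tip(st)
    u=np.array([np.cos(yaw),np.sin(yaw),0]);up=np.array([0,0,1.])
    x=np.sin(lean)*u-np.cos(lean)*up; z=-(np.cos(lean)*u+np.sin(lean)*up); y=np.cross(z,x)
    G=np.c_[x,y,z]; tcp=np.array(tippos)+OFF*x
    d=R.T@(tcp-np.array(st["eef_pos"])); dr=Ro.from_matrix(R.T@G).as_rotvec()
    return d.round(4),dr.round(3)
E
python3 - <<'E'
from h import *
print(tip(r.state()))
print(plan([.433,.061,.085],.0-np.deg2rad(5),0)); print(plan([.433,.061,.046],-np.deg2rad(5),0))
E
```

```text
(array([ 0.48029069, -0.02885308, -0.00064244]), array([[-1.48613364e-04, -8.90965900e-02, -9.96022979e-01],
       [ 8.19512325e-06, -9.96022991e-01,  8.90965898e-02],
       [-9.99999989e-01,  5.07841284e-06,  1.48752485e-04]]))
(array([-0.0856, -0.0853,  0.0551]), array([-0.002,  0.   , -0.   ]))
(array([-0.0466, -0.0853,  0.0551]), array([-0.002,  0.   , -0.   ]))
```

```bash
python3 -m crank '{"xyz":[[-0.05,0,0],[-0.085,0,0],[-0.085,-0.04,0.026],[-0.085,-0.085,0.055],[-0.085,-0.085,0.055],[-0.07,-0.085,0.055],[-0.055,-0.085,0.055],[-0.046,-0.085,0.055],[-0.046,-0.085,0.055]],"dr":[[0,0,0],[0,0,0],[0,0,0],[0,0,0],[0,0,0],[0,0,0],[0,0,0],[0,0,0],[0,0,0]],"gripper":[33,33,33,33,33,33,33,33,33]}'
python3 - <<'E'
from h import *
print(tip(r.state())[0])
a,d=optics.camera("scene"); cv2.imwrite("pics/s6.png",cv2.resize(a[180:300,220:380],None,fx=5,fy=5,interpolation=cv2.INTER_CUBIC))
E
```

```text
clock: 8.3
eef_pos: [0.4324, 0.0604, 0.0106]
orientation: [-2.174, 0.098, 2.178]
ft_force: [-0.5, -0.7, 1.0]
opening: 0.0299
[0.43242431 0.06043639 0.04409043]
```

View pics/s6.png

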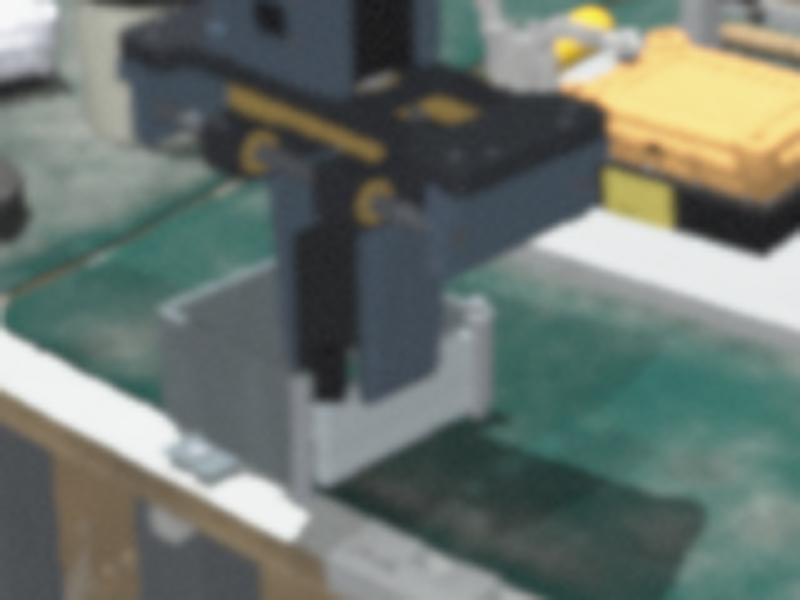

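```bash
python3 -m crank '{"xyz":[[0,0,0],[0,0.0093,-0.0007],[0,0.0184,-0.0028],[0,0.0271,-0.0062],[0,0.0351,-0.0109],[0,0.0424,-0.0167],[0,0.0487,-0.0235],[0,0.054,-0.0313],[0,0.058,-0.0397],[0,0.0607,-0.0486],[0,0.062,-0.0578],[0,0.062,-0.0671],[0,0.0606,-0.0763],[0,0.0606,-0.0763],[0,0.0606,-0.0763],[0,0.0606,-0.0763]],"dr":[[0,0,0],[-0.15,0,0],[-0.3,0,0],[-0.45,0,0],[-0.6,0,0],[-0.75,0,0],[-0.9,0,0],[-1.05,0,0],[-1.2,0,0],[-1.35,0,0],[-1.5,0,0],[-1.65,0,0],[-1.8,0,0],[-1.8,0,0],[-1.8,0,0],[-1.8,0,0]],"gripper":[27,27,27,27,27,27,27,27,27,27,27,27,27,27,27,27]}'
python3 - <<'E'
from h import *
print(tip(r.state())[0])
a,d=optics.camera("scene"); cv2.imwrite("pics/s7.png",cv2.resize(a[180:300,240:400],None,fx=5,fy=5,interpolation=cv2.INTER_CUBIC))
E
```

```text
clock: 9.95
eef_pos: [0.5032, -0.0065, 0.0117]
orientation: [1.108, 1.271, -1.108]
ft_force: [-0.5, -0.6, 1.0]
opening: 0.0248
[ 0.50317394 -0.00646304  0.04518755]
```

View pics/s7.png

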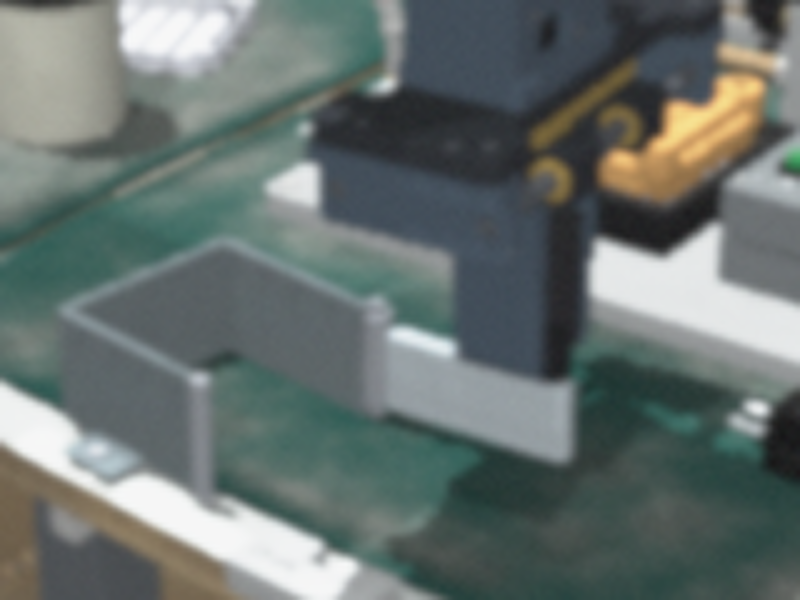

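```bash
python3 - <<'E'
from h import *
print(plan([.45,-.32,.2],np.pi/2,0))
E
```

```text
(array([-0.1548, -0.0955,  0.3033]), array([ 0.137, -0.   ,  0.   ]))
```

```bash
python3 -m crank '{"xyz":[[-0.05,0,0],[-0.1,0,0],[-0.15,0,0],[-0.155,-0.02,0.05],[-0.155,-0.04,0.1],[-0.155,-0.06,0.15],[-0.155,-0.07,0.2],[-0.155,-0.08,0.25],[-0.155,-0.095,0.303],[-0.155,-0.095,0.303],[-0.155,-0.095,0.303]],"dr":[[0,0,0],[0,0,0],[0,0,0],[0.137,0,0],[0.137,0,0],[0.137,0,0],[0.137,0,0],[0.137,0,0],[0.137,0,0],[0.137,0,0],[0.137,0,0]],"gripper":[27,27,27,27,27,27,27,27,27,27,27]}'
python3 - <<'E'
from h import *
st=r.state();print(tip(st)[0])
a,d=optics.camera("wrist"); cv2.imwrite("pics/w8.png",a); np.savez("pics/w8.npz",p=st["eef_pos"],o=st["orientation"],d=d)
E
```

```text
clock: 11.1
eef_pos: [0.4512, -0.3214, 0.1664]
orientation: [1.21, 1.209, -1.21]
ft_force: [-0.6, 0.6, 0.7]
opening: 0.0247
[ 0.45119441 -0.32140522  0.19989583]
```

View pics/w8.png

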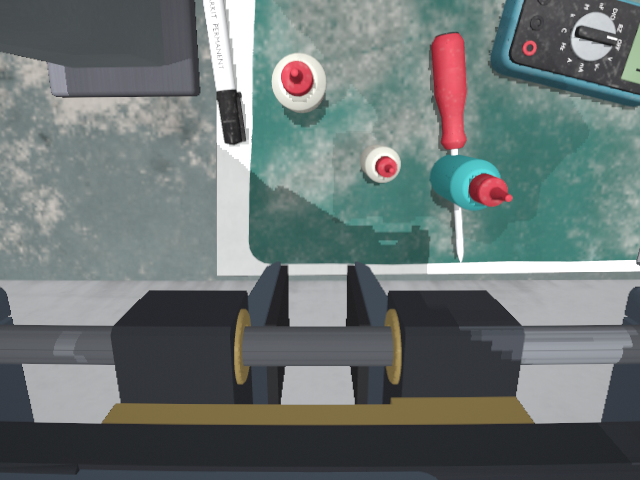

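```bash
python3 - <<'E'
from h import *
cw=optics.calibration("wrist");z=np.load("pics/w8.npz");d=z["d"]
V=wristview(cw,dict(eef_pos=z["p"],orientation=z["o"]))
def w(uv):
    o,dd=ray(cw,[uv],V); return (o+dd[0]*d[uv[1],uv[0]]).round(4)
print("shoulder circle at z~.058",onplane(cw,[[299,83]],.058,V), "left/right",onplane(cw,[[272,83],[326,83]],.058,V))
for uv in [(275,90),(299,107),(322,90),(297,76),(290,70),(297,95)]: print(uv,w(uv))
print("cap base .09",onplane(cw,[[297,78]],.09,V),"nozzle tip .118",onplane(cw,[[295,72]],.118,V))
print("small cap",onplane(cw,[[386,167]],.07,V),w((386,167)), "small body",onplane(cw,[[381,164]],.045,V))
print("turq tip",onplane(cw,[[510,196]],.118,V), onplane(cw,[[470,180]],.058,V))
print("marker",onplane(cw,[[232,142],[244,138],[240,90],[219,92],[232,50]],.008,V),w((232,115)))
print("bench edges",onplane(cw,[[218,220],[240,274],[440,268]],0,V))
print("screwdriver",onplane(cw,[[448,35],[430,80]],.015,V))
E
```

```text
shoulder circle at z~.058 [[ 0.43956096 -0.22012076  0.058     ]] left/right [[ 0.42076451 -0.22003116  0.058     ]
 [ 0.45834575 -0.22018086  0.058     ]]
(275, 90) [ 0.4235 -0.2253  0.0656]
(299, 107) [ 0.4397 -0.2365  0.0652]
(322, 90) [ 0.4555 -0.2253  0.0648]
(297, 76) [ 0.4408 -0.2214  0.1149]
(290, 70) [ 0.4357 -0.216   0.0959]
(297, 95) [ 0.4393 -0.2298  0.0842]
cap base .09 [[ 0.4396676  -0.22001532  0.09      ]] nozzle tip .118 [[ 0.43986399 -0.21962658  0.118     ]]
small cap [[ 0.50031371 -0.27717008  0.07      ]] [ 0.4998 -0.2768  0.0734] small body [[ 0.50040992 -0.27731989  0.045     ]]
turq tip [[ 0.5683733  -0.28983227  0.118     ]] [[ 0.56467211 -0.28781944  0.058     ]]
marker [[ 0.38097941 -0.26205285  0.008     ]
 [ 0.39115921 -0.25885149  0.008     ]
 [ 0.38958695 -0.22077165  0.008     ]
 [ 0.37241673 -0.2221881   0.008     ]
 [ 0.38457895 -0.19036417  0.008     ]] [ 0.3835 -0.2405  0.015 ]
bench edges [[ 0.36324073 -0.33039856  0.        ]
 [ 0.38037558 -0.38151657  0.        ]
 [ 0.56489668 -0.37619251  0.        ]]
screwdriver [[ 0.55359182 -0.1808107   0.015     ]
 [ 0.54150304 -0.21403067  0.015     ]]
```

```bash
cat >> h.py <<'E'
def frame(psi,lean,roll=0):
    psi,lean,roll=np.deg2rad([psi,lean,roll])
    u=np.array([np.sin(psi),np.cos(psi),0]);up=np.array([0,0,1.])
    x=np.sin(lean)*u-np.cos(lean)*up; z=-(np.cos(lean)*u+np.sin(lean)*up); y=np.cross(z,x)
    G=np.c_[x,y,z]; return Ro.from_rotvec(-roll*u).as_matrix()@G,u   # right side up for roll>0
def plan2(T,psi,lean,roll=0,st=None):
    st=st or r.state(); t,R=tip(st); G,u=frame(psi,lean,roll)
    tcp=np.array(T)+OFF*G[:,0]
    return (R.T@(tcp-np.array(st["eef_pos"]))).round(4),Ro.from_matrix(R.T@G).as_rotvec().round(3)
def cyl(x,y,rr,z0,z1):
    a=np.linspace(0,2*np.pi,24);return np.array([[x+rr*np.cos(t),y+rr*np.sin(t),z] for t in a for z in np.linspace(z0,z1,12)])
def boxd(P,lo,hi): # signed dist
    q=np.maximum(lo-P,P-hi); return (np.linalg.norm(np.maximum(q,0),axis=1)+np.minimum(q.max(1),0)).min()
def clear(T,psi,lean,roll,objs,op):
    G,u=frame(psi,lean,roll); out={}
    for n,P in objs.items():
        q=(P-T)@G
        b=boxd(q,np.array([-.3,-.089,-.038]),np.array([-.079,.089,.038]))
        f=min(boxd(q,np.array([-.09,s*(op/2+.00675)-.00675,-.016]),np.array([0,s*(op/2+.00675)+.00675,.016])) for s in(1,-1))
        out[n]=(round(b*1e3,1),round(f*1e3,1))
    c=[(T+G@np.array([0,s,z]))[2]*1e3 for s in(-op/2-.0135,-op/2,op/2,op/2+.0135) for z in(-.016,.016)]
    return out,np.round(c,1)
E
python3 - <<'E'
from h import *
B0=np.array([.4397,-.2203,0])
mk=np.array([[x,y,z] for x in np.linspace(.375,.391,5) for y in np.linspace(-.262,-.12,15) for z in(0,.015)])
for psi,L,ro,zt in [(20,25,12,.013),(15,25,12,.013),(10,25,12,.013),(10,25,15,.014),(20,22,12,.012)]:
  print(psi,L,ro)
  G,u=frame(psi,L,ro)
  for back in(.05,.03,.01,-.01,-.03,-.05):
    T=B0-u*back+[0,0,zt]
    B=B0 if back>.03 else B0+u*(.03-back)
    o={"small":np.r_[cyl(.5,-.277,.0135,0,.055),cyl(.5,-.277,.008,.055,.07),cyl(.5,-.277,.003,.07,.085)],"mk":mk,"cap":cyl(B[0],B[1],.011,.076,.118),"body":cyl(B[0],B[1],.019,0,.058)}
    print(back,*clear(T,psi,L,ro,o,.023))
E
```

```text
20 25 12
0.05 {'small': (np.float64(35.5), np.float64(39.7)), 'mk': (np.float64(63.7), np.float64(5.4)), 'cap': (np.float64(37.9), np.float64(45.4)), 'body': (np.float64(52.5), np.float64(17.9))} [14.4  1.2 17.2  4.  22.   8.8 24.8 11.6]
0.03 {'small': (np.float64(27.0), np.float64(37.7)), 'mk': (np.float64(55.2), np.float64(6.6)), 'cap': (np.float64(17.9), np.float64(27.3)), 'body': (np.float64(43.1), np.float64(0.6))} [14.4  1.2 17.2  4.  22.   8.8 24.8 11.6]
0.01 {'small': (np.float64(18.5), np.float64(37.5)), 'mk': (np.float64(46.9), np.float64(12.8)), 'cap': (np.float64(17.9), np.float64(27.3)), 'body': (np.float64(43.1), np.float64(0.6))} [14.4  1.2 17.2  4.  22.   8.8 24.8 11.6]
-0.01 {'small': (np.float64(10.1), np.float64(43.9)), 'mk': (np.float64(43.6), np.float64(19.5)), 'cap': (np.float64(17.9), np.float64(27.3)), 'body': (np.float64(43.1), np.float64(0.6))} [14.4  1.2 17.2  4.  22.   8.8 24.8 11.6]
-0.03 {'small': (np.float64(1.6), np.float64(52.0)), 'mk': (np.float64(42.1), np.float64(26.1)), 'cap': (np.float64(17.9), np.float64(27.3)), 'body': (np.float64(43.1), np.flo
[... 5128 characters left out ...]
.1 11.3]
-0.01 {'small': (np.float64(10.2), np.float64(44.1)), 'mk': (np.float64(45.8), np.float64(19.4)), 'cap': (np.float64(13.4), np.float64(25.1)), 'body': (np.float64(40.5), np.float64(-0.2))} [12.7  0.9 15.5  3.7 20.3  8.5 23.1 11.3]
-0.03 {'small': (np.float64(3.0), np.float64(53.3)), 'mk': (np.float64(44.3), np.float64(26.1)), 'cap': (np.float64(13.4), np.float64(25.1)), 'body': (np.float64(40.5), np.float64(-0.2))} [12.7  0.9 15.5  3.7 20.3  8.5 23.1 11.3]
-0.05 {'small': (np.float64(15.0), np.float64(63.9)), 'mk': (np.float64(42.8), np.float64(32.5)), 'cap': (np.float64(13.4), np.float64(25.1)), 'body': (np.float64(40.5), np.float64(-0.2))} [12.7  0.9 15.5  3.7 20.3  8.5 23.1 11.3]
```

```bash
python3 - <<'E'
from h import *
B0=np.array([.4397,-.2203,0]);G,u=frame(10,25,15)
for z in(.18,.014): print(plan2(B0-.055*u+[0,0,z],10,25,15))
E
```

```text
(array([ 0.0156, -0.0109, -0.0579]), array([0.114, 0.409, 0.295]))
(array([ 0.1816, -0.0108, -0.0578]), array([0.114, 0.409, 0.295]))
```

```bash
python3 -m crank '{"xyz":[[0.0156,-0.011,-0.058],[0.0156,-0.011,-0.058],[0.0156,-0.011,-0.058],[0.0156,-0.011,-0.058],[0.0156,-0.011,-0.058],[0.06,-0.011,-0.058],[0.1,-0.011,-0.058],[0.135,-0.011,-0.058],[0.15,-0.011,-0.058],[0.15,-0.011,-0.058],[0.15,-0.011,-0.058]],"dr":[[0.114,0.409,0.295],[0.114,0.409,0.295],[0.114,0.409,0.295],[0.114,0.409,0.295],[0.114,0.409,0.295],[0.114,0.409,0.295],[0.114,0.409,0.295],[0.114,0.409,0.295],[0.114,0.409,0.295],[0.114,0.409,0.295],[0.114,0.409,0.295]],"gripper":[20,20,20,20,20,20,20,20,20,20,20]}'
python3 - <<'E'
from h import *
st=r.state();print(tip(st)[0])
B0=np.array([.4397,-.2203,0]);G,u=frame(10,25,15)
print((G.T@tip(st)[1]).round(3))
print(plan2(B0-.055*u+[0,0,.014],10,25,15),plan2(B0-.03*u+[0,0,.014],10,25,15))
a,d=optics.camera("scene"); cv2.imwrite("pics/s9.png",cv2.resize(a[210:360,340:540],None,fx=4,fy=4,interpolation=cv2.INTER_CUBIC))
E
```

```text
clock: 12.25
eef_pos: [0.4412, -0.2609, 0.0172]
orientation: [1.709, 1.212, -0.841]
ft_force: [-0.3, 0.0, 0.6]
opening: 0.0186
[ 0.43105002 -0.27346623  0.04652804]
[[ 1.     0.002 -0.   ]
 [-0.002  1.     0.004]
 [ 0.    -0.004  1.   ]]
(array([ 0.0278, -0.009 ,  0.0142]), array([0.004, 0.   , 0.002])) (array([ 0.0384, -0.0089, -0.0085]), array([0.004, 0.   , 0.002]))
```

View pics/s9.png

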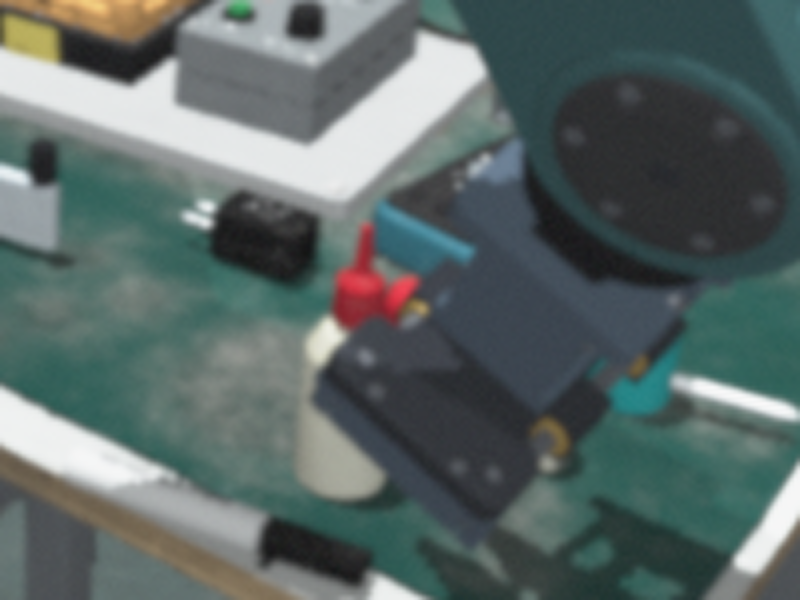

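```bash
python3 - <<'E'
from h import *
B0=np.array([.4397,-.2203,0]);G,u=frame(10,25,15)
o={"turq":np.r_[cyl(.566,-.288,.019,0,.058),cyl(.566,-.288,.011,.07,.095),cyl(.567,-.289,.003,.095,.12)],"small":np.r_[cyl(.5,-.277,.0135,0,.055),cyl(.5,-.277,.008,.055,.07),cyl(.5,-.277,.003,.07,.085)]}
for b in (.055,.03,0,-.03,-.06): print(clear(B0-b*u+[0,0,.014],10,25,15,o,.019)[0])
a,d=optics.camera("side"); cv2.imwrite("pics/sd9.png",cv2.resize(a[180:330,340:500],None,fx=4,fy=4,interpolation=cv2.INTER_CUBIC))
E
```

```text
{'turq': (np.float64(67.0), np.float64(95.4)), 'small': (np.float64(35.7), np.float64(34.4))}
{'turq': (np.float64(61.2), np.float64(93.2)), 'small': (np.float64(25.1), np.float64(31.8))}
{'turq': (np.float64(55.9), np.float64(97.2)), 'small': (np.float64(12.5), np.float64(41.1))}
{'turq': (np.float64(54.0), np.float64(108.3)), 'small': (np.float64(6.6), np.float64(56.1))}
{'turq': (np.float64(63.3), np.float64(122.9)), 'small': (np.float64(33.4), np.float64(75.7))}
```

View pics/sd9.png

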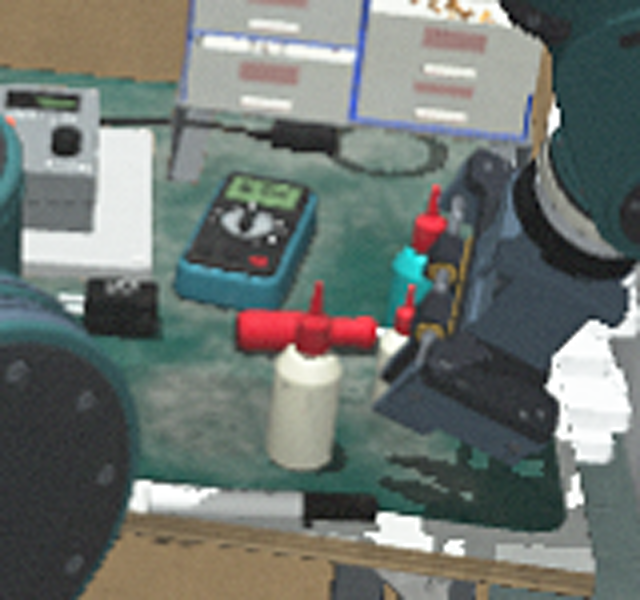

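```bash
python3 -m crank '{"xyz":[[0.015,-0.009,0.0142],[0.028,-0.009,0.0142],[0.028,-0.009,0.0142],[0.0305,-0.009,0.009],[0.033,-0.009,0.0035],[0.0355,-0.009,-0.0015],[0.037,-0.009,-0.006],[0.0384,-0.009,-0.0085],[0.0384,-0.009,-0.0085]],"dr":[[0.004,0,0],[0.004,0,0],[0.004,0,0],[0.004,0,0],[0.004,0,0],[0.004,0,0],[0.004,0,0],[0.004,0,0],[0.004,0,0]],"gripper":[20,20,20,20,20,20,20,20,20]}'
python3 - <<'E'
from h import *
st=r.state();print(tip(st)[0])
B0=np.array([.4397,-.2203,0]);G,u=frame(10,25,15);print(B0-.03*u)
print(plan2(B0+.04*u+[0,0,.014],10,25,15))
a,d=optics.camera("scene"); cv2.imwrite("pics/s10.png",cv2.resize(a[210:360,340:540],None,fx=4,fy=4,interpolation=cv2.INTER_CUBIC))
a,d=optics.camera("wrist"); cv2.imwrite("pics/w10.png",a)
E
```

```text
clock: 13.25
eef_pos: [0.4443, -0.2378, -0.0158]
orientation: [1.714, 1.209, -0.844]
ft_force: [0.8, -0.3, 0.4]
opening: 0.0184
[ 0.43409255 -0.25039966  0.01352699]
[ 0.43449055 -0.24984423  0.        ]
(array([ 0.0295,  0.0004, -0.0642]), array([-0.001,  0.   ,  0.001]))
```

View pics/s10.png

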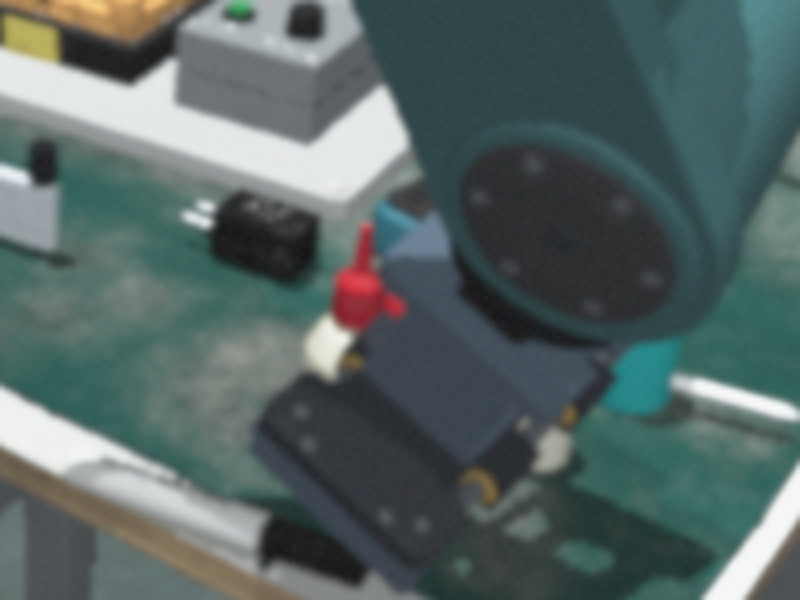

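View pics/w10.png

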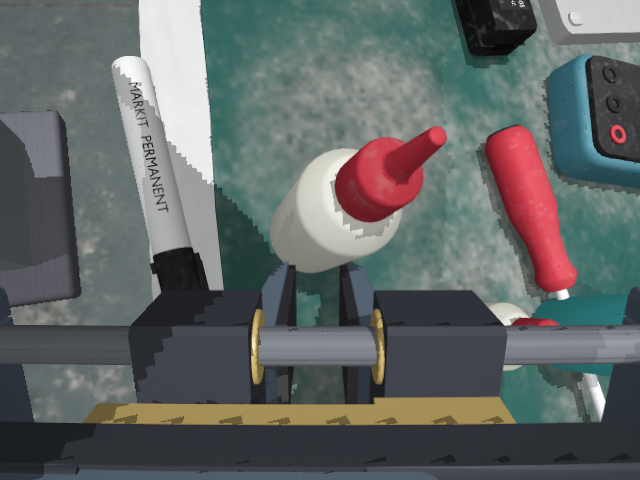

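```bash
python3 -m crank '{"xyz":[[0.0018,0,-0.004],[0.0037,0,-0.008],[0.0055,0,-0.012],[0.0074,0,-0.016],[0.0092,0,-0.02],[0.011,0,-0.024],[0.0129,0,-0.028],[0.0147,0,-0.032],[0.0166,0,-0.036],[0.0184,0,-0.04],[0.0203,0,-0.044],[0.0221,0,-0.048],[0.024,0,-0.052],[0.0258,0,-0.056],[0.0276,0,-0.06],[0.0295,0,-0.064],[0.0295,0,-0.064]],"dr":[[0,0,0],[0,0,0],[0,0,0],[0,0,0],[0,0,0],[0,0,0],[0,0,0],[0,0,0],[0,0,0],[0,0,0],[0,0,0],[0,0,0],[0,0,0],[0,0,0],[0,0,0],[0,0,0],[0,0,0]],"gripper":[20,20,20,20,20,20,20,20,20,20,20,20,20,20,20,20,20]}'
python3 - <<'E'
from h import *
st=r.state();print(tip(st)[0])
cs=optics.calibration("scene")
a,d=optics.camera("scene"); cv2.imwrite("pics/s11.png",cv2.resize(a[210:360,340:540],None,fx=4,fy=4,interpolation=cv2.INTER_CUBIC))
a,d=optics.camera("wrist"); cv2.imwrite("pics/w11.png",a); np.savez("pics/w11.npz",p=st["eef_pos"],o=st["orientation"],d=d)
E
```

```text
clock: 15.05
eef_pos: [0.4563, -0.1681, -0.0157]
orientation: [1.714, 1.21, -0.844]
ft_force: [-0.2, -0.0, -0.3]
opening: 0.018
[ 0.44614493 -0.18068683  0.01367482]
```

View pics/s11.png

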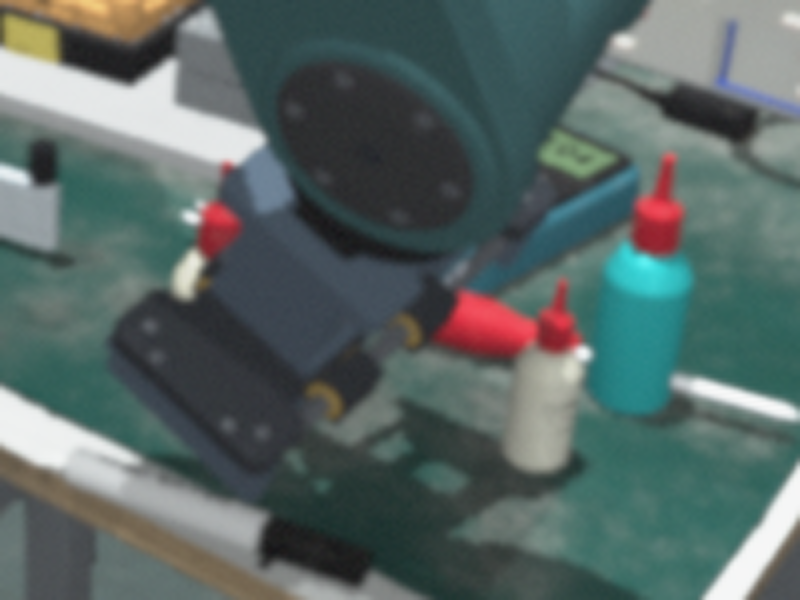

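View pics/w11.png

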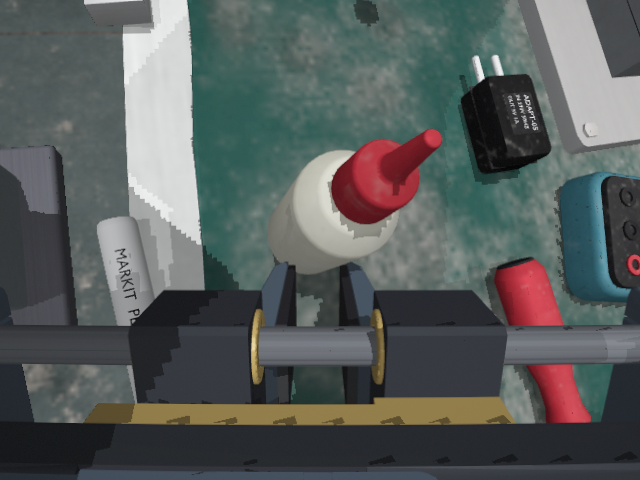

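```bash
python3 - <<'E'
from h import *
cw=optics.calibration("wrist");z=np.load("pics/w11.npz");st=dict(eef_pos=z["p"],orientation=z["o"])
V=wristview(cw,st)
print(onplane(cw,[[434,136]],.117,V))
T=tip(st)[0];B=T+.03*frame(10,25,15)[1];B[2]=0;print(B)
_,u=frame(5,25,0)
print(plan2(B-.034*u+[0,0,.012],5,25,0))
E
```

```text
[[ 0.45099145 -0.14972279  0.117     ]]
[ 0.45135438 -0.1511426   0.        ]
(array([-0.0006, -0.0067,  0.0036]), array([ 0.031,  0.011, -0.273]))
```

```bash
python3 -m crank '{"xyz":[[-0.002,0,0.0045],[-0.0012,-0.0067,0.005],[-0.0012,-0.0067,0.005],[-0.0012,-0.0067,0.005],[-0.0012,-0.0067,0.005],[-0.0012,-0.0067,0.005]],"dr":[[0,0,0],[0.01,0.004,-0.09],[0.02,0.008,-0.18],[0.031,0.011,-0.273],[0.031,0.011,-0.273],[0.031,0.011,-0.273]],"gripper":[22,22,22,22,22,22]}'
python3 - <<'E'
from h import *
st=r.state();T,R=tip(st);print(T)
_,u=frame(5,25,0); Bt=np.array([.4515,.101,0])
B=np.array([.451,-.150,0])
for P in (B-.03*u,np.array([.4505,-.02,0])-.03*u,Bt-.03*u): print(plan2(P+[0,0,.012],5,25,0))
cw=optics.calibration("wrist");a,d=optics.camera("wrist"); cv2.imwrite("pics/w12.png",a)
E
```

```text
clock: 15.75
eef_pos: [0.4494, -0.1725, -0.0186]
orientation: [1.602, 1.465, -1.018]
ft_force: [-0.7, -0.0, -0.2]
opening: 0.0202
[ 0.44809351 -0.18658112  0.01175355]
(array([ 0.0026, -0.0004, -0.0062]), array([ 0.   , -0.   , -0.002]))
(array([ 0.0573, -0.0123, -0.1235]), array([ 0.   , -0.   , -0.002]))
(array([ 0.1083, -0.0219, -0.2328]), array([ 0.   , -0.   , -0.002]))
```

View pics/w12.png

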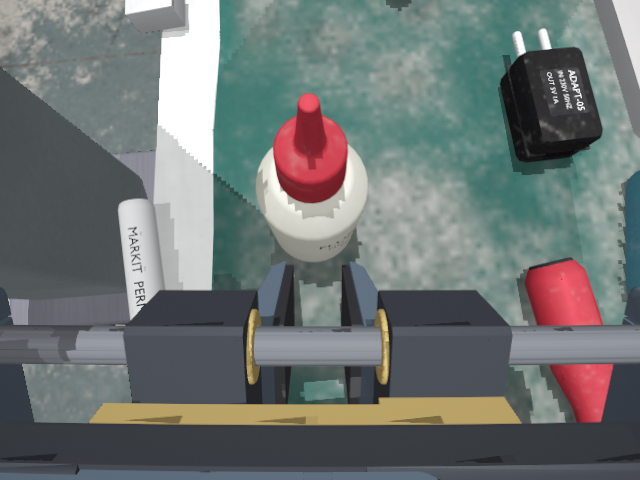

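```bash
python3 -m crank '{"xyz":[[0.0026,-0.0004,-0.0062],[0.0056,-0.0011,-0.0127],[0.0087,-0.0017,-0.0192],[0.0117,-0.0024,-0.0258],[0.0148,-0.0031,-0.0323],[0.0178,-0.0037,-0.0388],[0.0208,-0.0044,-0.0453],[0.0239,-0.005,-0.0518],[0.0269,-0.0057,-0.0583],[0.03,-0.0064,-0.0649],[0.033,-0.007,-0.0714],[0.036,-0.0077,-0.0779],[0.0391,-0.0083,-0.0844],[0.0421,-0.009,-0.0909],[0.0452,-0.0097,-0.0975],[0.0482,-0.0103,-0.104],[0.0513,-0.011,-0.1105],[0.0543,-0.0117,-0.117],[0.0573,-0.0123,-0.1235],[0.0573,-0.0123,-0.1235]],"dr":[[0,0,0],[0,0,0],[0,0,0],[0,0,0],[0,0,0],[0,0,0],[0,0,0],[0,0,0],[0,0,0],[0,0,0],[0,0,0],[0,0,0],[0,0,0],[0,0,0],[0,0,0],[0,0,0],[0,0,0],[0,0,0],[0,0,0],[0,0,0]],"gripper":[22,22,22,22,22,22,22,22,22,22,22,22,22,22,22,22,22,22,22,22]}'
python3 - <<'E'
from h import *
st=r.state();T,R=tip(st);print(T)
cw=optics.calibration("wrist");a,d=optics.camera("wrist"); cv2.imwrite("pics/w13.png",a); np.savez("pics/w13.npz",p=st["eef_pos"],o=st["orientation"],d=d)
a,d=optics.camera("scene"); cv2.imwrite("pics/s13.png",cv2.resize(a[170:320,240:440],None,fx=4,fy=4,interpolation=cv2.INTER_CUBIC))
E
```

```text
clock: 17.8
eef_pos: [0.4488, -0.035, -0.0181]
orientation: [1.6, 1.467, -1.02]
ft_force: [-0.3, -0.6, -0.3]
opening: 0.0203
[ 0.44756624 -0.04909603  0.01222973]
```

View pics/w13.png

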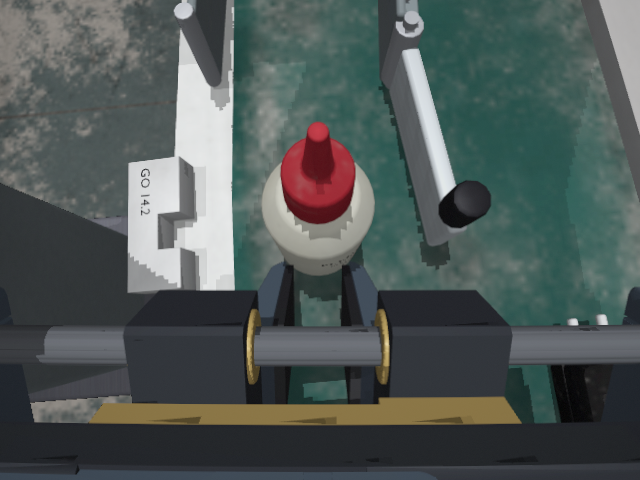

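View pics/s13.png

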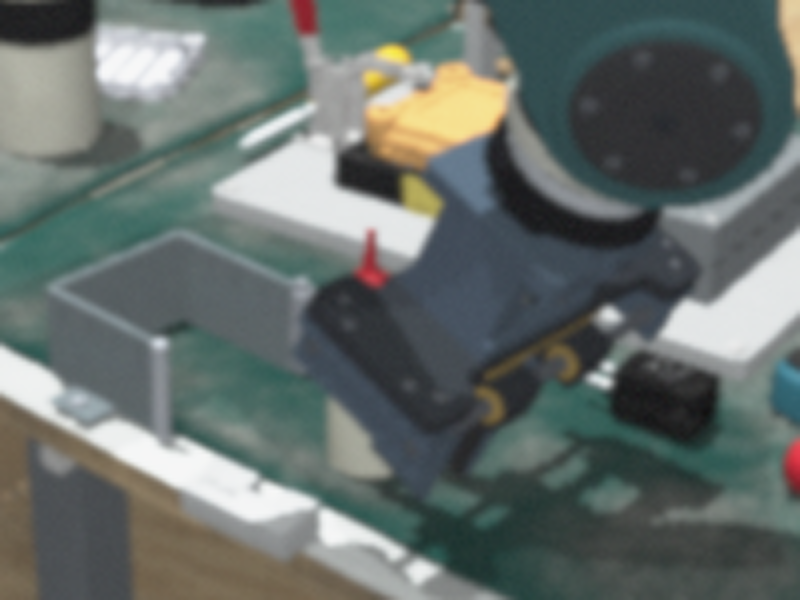

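```bash
python3 - <<'E'
from h import *
cw=optics.calibration("wrist");z=np.load("pics/w13.npz");st=dict(eef_pos=z["p"],orientation=z["o"]);V=wristview(cw,st)
d=z["d"]
for n,uv in dict(knob=(465,203),hinge=(408,26),lpost=(184,10),cap=(318,132)).items():
    o,dd=ray(cw,[uv],V);print(n,(o+dd[0]*d[uv[1],uv[0]]).round(4))
_,u=frame(5,25,0)
for y in (-.02,.101): print(plan2(np.array([.4508 if y<0 else .4525,y,0])-.0297*u+[0,0,.015],5,25,0))
k=cyl(.505,-.02,.007,.04,.06)
for y in(0,.03,.06,.1): print(clear(np.array([.4515,y,0])-.0297*u+[0,0,.015],5,25,0,{"k":k},.02)[0])
E
```

```text
knob [ 0.5008 -0.0233  0.0598]
hinge [0.4939 0.0532 0.048 ]
lpost [0.4063 0.066  0.0513]
cap [ 0.4515 -0.0195  0.1178]
(array([-0.0024,  0.0004, -0.0014]), array([-0.,  0.,  0.]))
(array([ 0.0486, -0.0085, -0.1108]), array([-0.,  0.,  0.]))
{'k': (np.float64(41.4), np.float64(25.5))}
{'k': (np.float64(28.7), np.float64(27.2))}
{'k': (np.float64(16.1), np.float64(30.3))}
{'k': (np.float64(14.8), np.float64(51.7))}
```

```bash
python3 -m crank '{"xyz":[[-0.0024,0.0004,-0.0014],[0.0006,-0.0001,-0.0078],[0.0036,-0.0006,-0.0143],[0.0066,-0.0012,-0.0207],[0.0096,-0.0017,-0.0271],[0.0126,-0.0022,-0.0336],[0.0156,-0.0027,-0.04],[0.0186,-0.0033,-0.0464],[0.0216,-0.0038,-0.0529],[0.0246,-0.0043,-0.0593],[0.0276,-0.0048,-0.0658],[0.0306,-0.0054,-0.0722],[0.0336,-0.0059,-0.0786],[0.0366,-0.0064,-0.0851],[0.0396,-0.0069,-0.0915],[0.0426,-0.0075,-0.0979],[0.0456,-0.008,-0.1044],[0.0486,-0.0085,-0.1108],[0.0486,-0.0085,-0.1108],[0.0486,-0.0085,-0.1108]],"dr":[[0,0,0],[0,0,0],[0,0,0],[0,0,0],[0,0,0],[0,0,0],[0,0,0],[0,0,0],[0,0,0],[0,0,0],[0,0,0],[0,0,0],[0,0,0],[0,0,0],[0,0,0],[0,0,0],[0,0,0],[0,0,0],[0,0,0],[0,0,0]],"gripper":[22,22,22,22,22,22,22,22,22,22,22,22,22,22,22,22,22,22,22,22]}'
python3 - <<'E'
from h import *
st=r.state();T,R=tip(st);print(T)
cw=optics.calibration("wrist");V=wristview(cw,st);a,d=optics.camera("wrist"); cv2.imwrite("pics/w14.png",a); np.savez("pics/w14.npz",p=st["eef_pos"],o=st["orientation"],d=d)
a,d=optics.camera("scene"); cv2.imwrite("pics/s14.png",cv2.resize(a[170:320,220:420],None,fx=4,fy=4,interpolation=cv2.INTER_CUBIC))
E
```

```text
clock: 19.9
eef_pos: [0.451, 0.0856, -0.0154]
orientation: [1.601, 1.467, -1.02]
ft_force: [-0.1, 0.3, -0.8]
opening: 0.0201
[0.44982614 0.07148909 0.01496177]
```

View pics/w14.png

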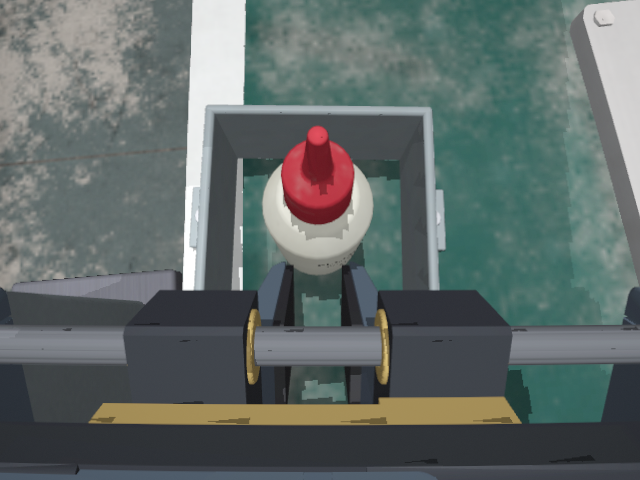

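View pics/s14.png

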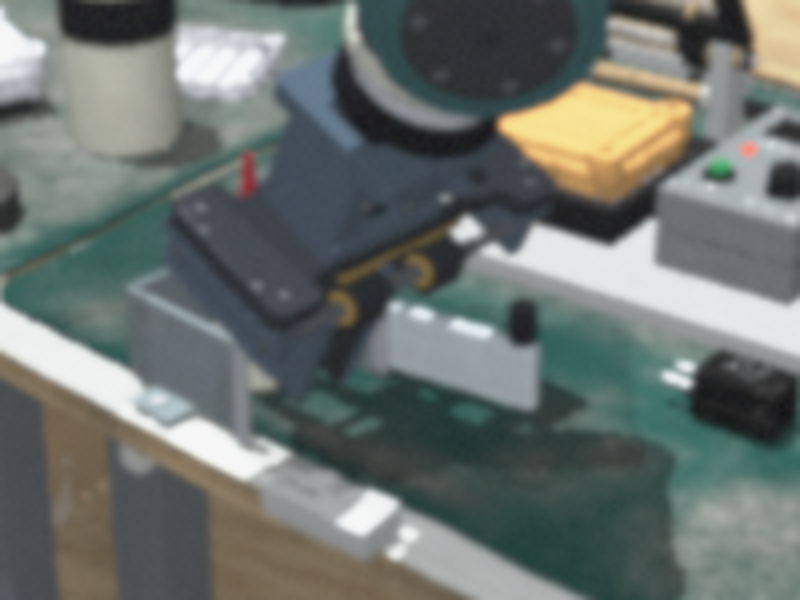

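```bash
python3 - <<'E'
from h import *
cw=optics.calibration("wrist");z=np.load("pics/w14.npz");st=dict(eef_pos=z["p"],orientation=z["o"]);V=wristview(cw,st)
c=onplane(cw,[[206,107],[432,109]],.05,V);n=onplane(cw,[[318,132]],.1175,V)[0];print(c,n)
ey=(c[0]-c[1])[:2];print(np.linalg.norm(ey));ey/=np.linalg.norm(ey);ex=np.array([ey[1],-ey[0]])
ctr=c.mean(0)[:2]-.044*ex;print(ctr,"bottle in bay",(n[:2]-ctr)@ex,(n[:2]-ctr)@ey)
_,u=frame(5,25,0)
T=tip(st)[0]
print(plan2(T-.15*u,5,25,0),plan2(T-.15*u+[0,0,.12],5,25,0))
E
```

```text
[[0.41480613 0.14654294 0.05      ]
 [0.50085913 0.13799779 0.05      ]] [0.45386967 0.10247163 0.1175    ]
0.08647622936127146
[0.45348477 0.09848571] bottle in bay 0.004004449116108921 1.0855568688730276e-05
(array([-6.320e-02, -1.000e-04,  1.357e-01]), array([-0.001,  0.   , -0.   ])) (array([-1.72e-01, -1.00e-04,  8.50e-02]), array([-0.001,  0.   , -0.   ]))
```

```bash
python3 -m crank '{"xyz":[[-0.002,0,0.0045],[-0.006,0,0.013],[-0.013,0,0.028],[-0.025,0,0.055],[-0.042,0,0.09],[-0.058,0,0.125],[-0.063,0,0.1357],[-0.1,0,0.118],[-0.14,0,0.1],[-0.172,0,0.085],[-0.172,0,0.085],[-0.172,0,0.085]],"dr":[[0,0,0],[0,0,0],[0,0,0],[0,0,0],[0,0,0],[0,0,0],[0,0,0],[0,0,0],[0,0,0],[0,0,0],[0,0,0],[0,0,0]],"gripper":[22,22,22,22,22,22,10,0,0,0,0,0]}'
python3 - <<'E'
from h import *
st=r.state();print(tip(st)[0],st["joints"])
a,d=optics.camera("scene"); cv2.imwrite("pics/s15.png",cv2.resize(a[170:320,220:420],None,fx=4,fy=4,interpolation=cv2.INTER_CUBIC))
H=np.array([.494,.054,0]);ex=np.array([np.sin(.09),np.cos(.09),0]);ey=np.array([-ex[1],ex[0],0])
def T(a,gap=0,r_=.055,z=.016):
    e=np.cos(a)*ey-np.sin(a)*ex;n=-np.sin(a)*ey-np.cos(a)*ex
    return H+r_*e+(.0195+gap)*n+[0,0,z]
print(T(1.75,.014))
for z in(.16,.016): print(plan2(T(1.75,.014,z=z),5.2-np.rad2deg(1.75),15))
E
```

```text
clock: 21.2
eef_pos: [0.4382, -0.0641, 0.105]
orientation: [1.601, 1.465, -1.02]
ft_force: [-1.4, 0.4, 0.1]
opening: 0.0003
[ 0.43691456 -0.07816832  0.13535259] [-0.47167741  0.17969168  2.2388149   0.4995674   0.95689288 -0.72355457]
[0.5322665  0.00220304 0.016     ]
(array([ 0.0093,  0.0799, -0.0757]), array([-1.644, -0.128, -0.598]))
(array([ 0.1398,  0.08  , -0.0148]), array([-1.644, -0.128, -0.598]))
```

View pics/s15.png

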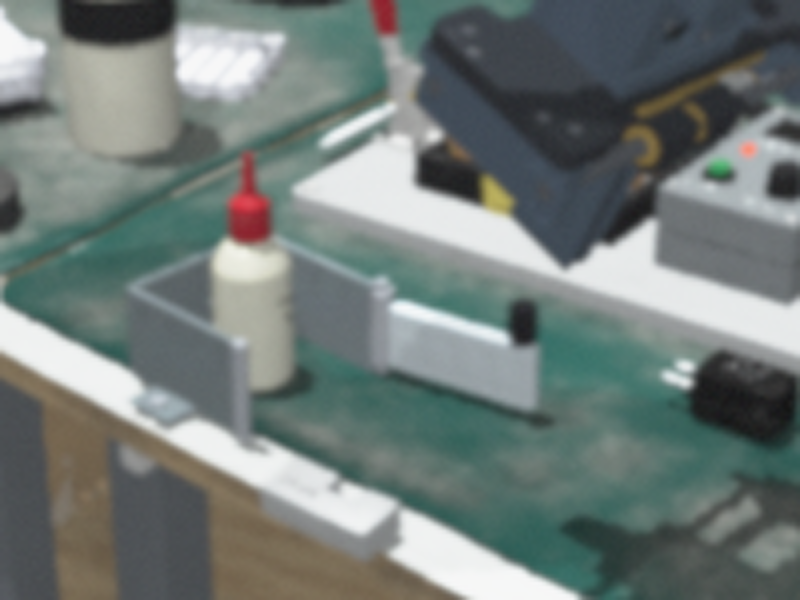

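```bash
python3 -m crank '{"xyz":[[-0.02,0.03,-0.03],[0.0,0.08,-0.0757],[0.0093,0.08,-0.0757],[0.0093,0.08,-0.0757],[0.0093,0.08,-0.0757],[0.0093,0.08,-0.0757],[0.0093,0.08,-0.0757],[0.0093,0.08,-0.0757],[0.0093,0.08,-0.0757],[0.0093,0.08,-0.0757],[0.0093,0.08,-0.0757],[0.0093,0.08,-0.0757],[0.0093,0.08,-0.0757],[0.0093,0.08,-0.0757],[0.0093,0.08,-0.0757]],"dr":[[-1.644,-0.128,-0.598],[-1.644,-0.128,-0.598],[-1.644,-0.128,-0.598],[-1.644,-0.128,-0.598],[-1.644,-0.128,-0.598],[-1.644,-0.128,-0.598],[-1.644,-0.128,-0.598],[-1.644,-0.128,-0.598],[-1.644,-0.128,-0.598],[-1.644,-0.128,-0.598],[-1.644,-0.128,-0.598],[-1.644,-0.128,-0.598],[-1.644,-0.128,-0.598],[-1.644,-0.128,-0.598],[-1.644,-0.128,-0.598]],"gripper":[0,0,0,0,0,0,0,0,0,0,0,0,0,0,0]}'
cat >> h.py <<'E'
H=np.array([.494,.054,0]);ex=np.array([np.sin(.09),np.cos(.09),0]);ey=np.array([-ex[1],ex[0],0])
def Tg(a,gap=0,r_=.055,z=.016):
    e=np.cos(a)*ey-np.sin(a)*ex;n=-np.sin(a)*ey-np.cos(a)*ex
    return H+r_*e+(.0195+gap)*n+[0,0,z]
E
python3 - <<'E'
from h import *
st=r.state();print(tip(st)[0],st["joints"])
print(plan2(Tg(1.75,.014),5.2-np.rad2deg(1.75),15))
a,d=optics.camera("scene"); cv2.imwrite("pics/s16.png",cv2.resize(a[150:300,240:440],None,fx=4,fy=4,interpolation=cv2.INTER_CUBIC))
a,d=optics.camera("wrist"); cv2.imwrite("pics/w16.png",a)
E
```

```text
clock: 22.75
eef_pos: [0.5238, 0.0013, 0.1275]
orientation: [-0.079, 1.832, 0.061]
ft_force: [-0.3, 0.0, 0.6]
opening: 0.0003
[0.53247168 0.00204169 0.15981675] [-0.02532799  0.31045985  1.96412322 -0.03190309  1.12852583 -1.66497797]
(array([1.389e-01, 1.000e-04, 3.720e-02]), array([-0.002, -0.001, -0.001]))
```

View pics/s16.png

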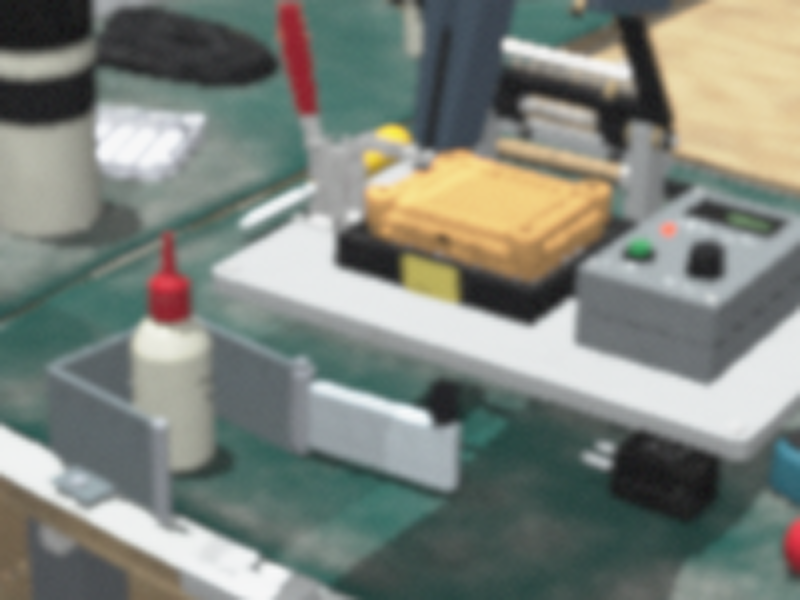

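View pics/w16.png

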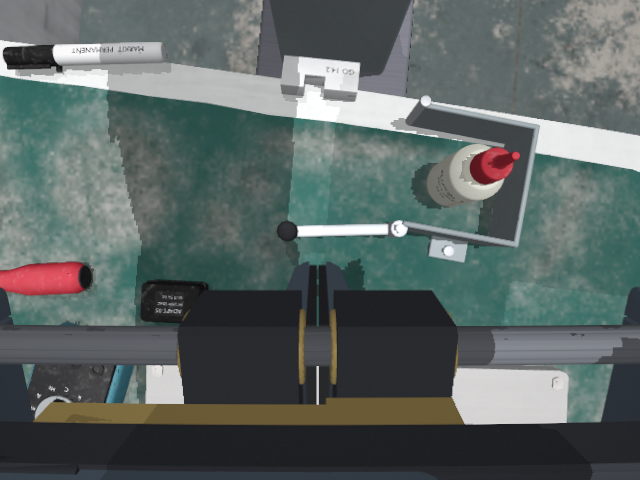

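```bash
python3 -m crank '{"xyz":[[0.04,0,0.0107],[0.08,0,0.0214],[0.115,0,0.0308],[0.139,0,0.0372],[0.139,0,0.0372],[0.139,0,0.0372]],"dr":[[0,0,0],[0,0,0],[0,0,0],[0,0,0],[0,0,0],[0,0,0]],"gripper":[0,0,0,0,0,0]}'
python3 - <<'E'
from h import *
st=r.state();print(tip(st)[0])
for a in [1.75,1.6,1.45,1.3,1.15,1.0,.85,.7,.55,.4,.25,.12,.05,.0]:
    d,dr=plan2(Tg(a,.014 if a==1.75 else 0),5.2-np.rad2deg(a),15); print(a,d.tolist(),dr.tolist())
E
```

```text
clock: 23.45
eef_pos: [0.5243, 0.0013, -0.0153]
orientation: [-0.081, 1.832, 0.062]
ft_force: [0.1, 0.5, -0.3]
opening: 0.0007
[0.5329095  0.00203361 0.01700876]
1.75 [0.0011, 0.0002, -0.0003] [-0.0, -0.0, 0.0]
1.6 [0.0069, -0.0008, -0.0219] [0.145, -0.0, 0.039]
1.45 [0.0091, -0.0005, -0.03] [0.289, -0.0, 0.078]
1.3 [0.0112, 0.001, -0.038] [0.434, -0.0, 0.117]
1.15 [0.0133, 0.0037, -0.0457] [0.579, -0.0, 0.156]
1.0 [0.0152, 0.0075, -0.0529] [0.724, -0.0, 0.194]
0.85 [0.017, 0.0125, -0.0594] [0.869, -0.0, 0.233]
0.7 [0.0185, 0.0184, -0.0652] [1.014, -0.0, 0.272]
0.55 [0.0198, 0.0251, -0.0701] [1.159, -0.0, 0.311]
0.4 [0.0209, 0.0325, -0.0739] [1.304, -0.0, 0.35]
0.25 [0.0216, 0.0405, -0.0766] [1.449, -0.0, 0.389]
0.12 [0.022, 0.0476, -0.078] [1.574, -0.0, 0.422]
0.05 [0.0221, 0.0515, -0.0784] [1.642, 0.0, 0.44]
0.0 [0.0221, 0.0543, -0.0785] [1.69, 0.0, 0.453]
```

```bash
python3 -m crank '{"xyz":[[0.004,-0.0003,-0.012],[0.0069,-0.0008,-0.0219],[0.0091,-0.0005,-0.03],[0.0112,0.001,-0.038],[0.0133,0.0037,-0.0457],[0.0152,0.0075,-0.0529],[0.017,0.0125,-0.0594],[0.0185,0.0184,-0.0652],[0.0198,0.0251,-0.0701],[0.0209,0.0325,-0.0739],[0.0213,0.0365,-0.0753],[0.0216,0.0405,-0.0766],[0.0218,0.044,-0.0773],[0.022,0.0476,-0.078],[0.022,0.0476,-0.078],[0.022,0.0476,-0.078]],"dr":[[0.07,0,0.019],[0.145,0,0.039],[0.289,0,0.078],[0.434,0,0.117],[0.579,0,0.156],[0.724,0,0.194],[0.869,0,0.233],[1.014,0,0.272],[1.159,0,0.311],[1.304,0,0.35],[1.376,0,0.37],[1.449,0,0.389],[1.511,0,0.406],[1.574,0,0.422],[1.574,0,0.422],[1.574,0,0.422]],"gripper":[0,0,0,0,0,0,0,0,0,0,0,0,0,0,0,0]}'
python3 - <<'E'
from h import *
st=r.state();print(tip(st)[0],Tg(.12))
for a in [.05,0,-.04]:
    d,dr=plan2(Tg(a),5.2-np.rad2deg(a),15); print(a,d.tolist(),dr.tolist())
a,d=optics.camera("scene"); cv2.imwrite("pics/s17.png",cv2.resize(a[170:320,220:420],None,fx=4,fy=4,interpolation=cv2.INTER_CUBIC))
a,d=optics.camera("wrist"); cv2.imwrite("pics/w17.png",a)
E
```

```text
clock: 25.05
eef_pos: [0.4403, 0.0415, -0.0157]
orientation: [1.373, 1.415, -1.051]
ft_force: [-0.3, 0.4, 0.4]
opening: 0.0003
[0.44051696 0.03285033 0.01666804] [0.43960966 0.03285902 0.016     ]
0.05 [0.0017, -0.0016, -0.0036] [0.071, 0.0, 0.016]
0 [0.0024, -0.0019, -0.0063] [0.119, 0.0, 0.029]
-0.04 [0.003, -0.002, -0.0085] [0.158, -0.0, 0.039]
```

View pics/s17.png

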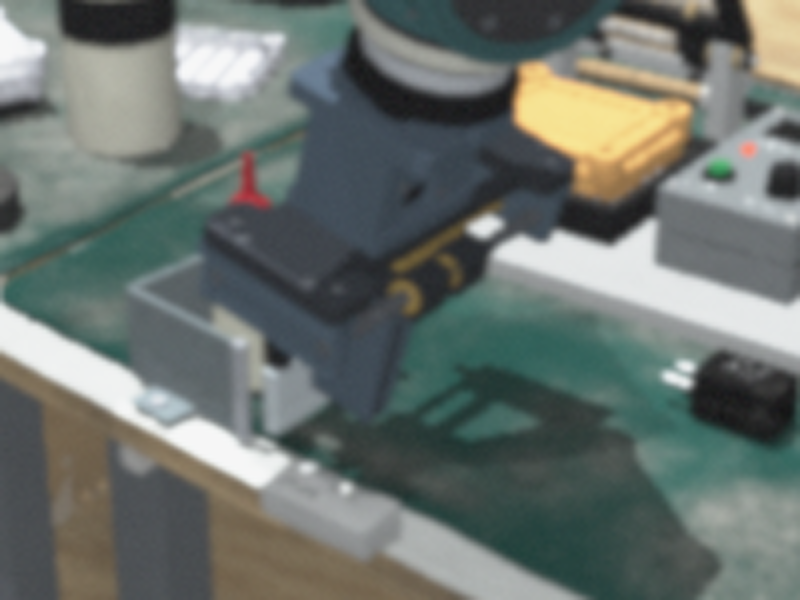

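View pics/w17.png

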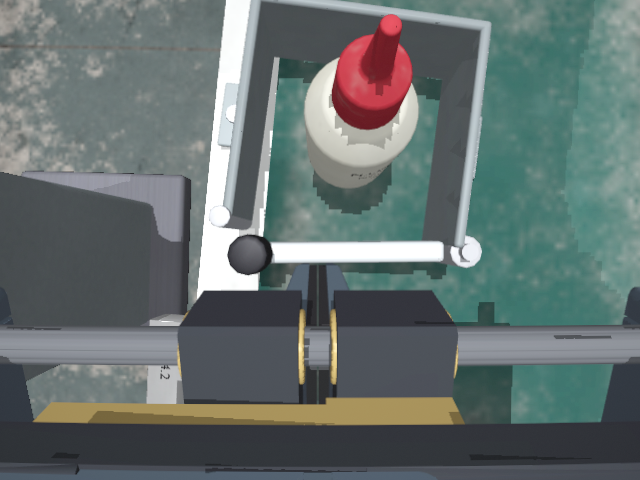

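```bash
python3 -m crank '{"xyz":[[0.0009,-0.0008,-0.002],[0.0017,-0.0016,-0.0036],[0.002,-0.0018,-0.005],[0.0024,-0.0019,-0.0063],[0.0024,-0.0019,-0.0063]],"dr":[[0.035,0,0.008],[0.071,0,0.016],[0.095,0,0.022],[0.119,0,0.029],[0.119,0,0.029]],"gripper":[0,0,0,0,0]}'
python3 - <<'E'
from h import *
st=r.state();print(tip(st)[0],Tg(0))
cw=optics.calibration("wrist");V=wristview(cw,st)
a,d=optics.camera("wrist"); cv2.imwrite("pics/w18.png",a); np.savez("pics/w18.npz",p=st["eef_pos"],o=st["orientation"],d=d)
E
```

```text
clock: 25.65
eef_pos: [0.4368, 0.0485, -0.0176]
orientation: [1.476, 1.347, -1.136]
ft_force: [-0.8, -0.8, -0.3]
opening: 0.0005
[0.43603906 0.03987485 0.01475532] [0.43746997 0.03952224 0.016     ]
```

View pics/w18.png

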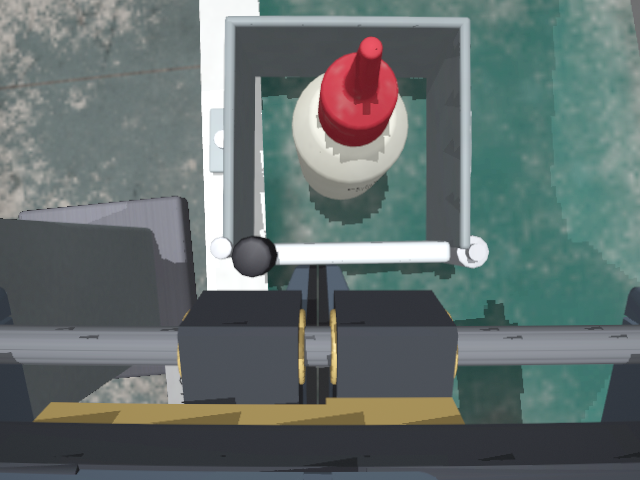

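```bash
cat > ga.py <<'E'
from h import *
import sys
def gate(f,knob,hinge,bl,br):
    cw=optics.calibration("wrist");z=np.load(f);V=wristview(cw,dict(eef_pos=z["p"],orientation=z["o"]))
    k=onplane(cw,[knob],.06,V)[0];h=onplane(cw,[hinge],.05,V)[0];c=onplane(cw,[bl,br],.05,V)
    w=(c[0]-c[1])[:2];v=(k-h)[:2];print(k,h,np.linalg.norm(v),"gate",np.arctan2(w[0]*v[1]-w[1]*v[0],w@v))
E
python3 -c "
from ga import *
gate('pics/w18.npz',[253,256],[473,251],[228,20],[467,20])"
for i in 1 2; do python3 -m crank '{"xyz":[[0.0003,0,-0.001],[0.0005,0,-0.002],[0.0005,0,-0.002]],"dr":[[0,0,0],[0,0,0],[0,0,0]],"gripper":[0,0,0]}'|egrep "eef|ft_"; done
python3 - <<'E'
from h import *
st=r.state()
a,d=optics.camera("wrist"); cv2.imwrite("pics/w19.png",cv2.resize(a[200:300,200:500],None,fx=2.6,fy=2.6)); np.savez("pics/w19.npz",p=st["eef_pos"],o=st["orientation"],d=d)
E
```

```text
[0.41819828 0.06233379 0.06      ] [0.49363337 0.05648699 0.05      ] 0.07566133805798066 gate 0.016574428843998335
eef_pos: [0.4372, 0.0503, -0.0176]
ft_force: [-1.9, -5.2, 0.3]
eef_pos: [0.4374, 0.0512, -0.0177]
ft_force: [-5.4, -24.3, 5.2]
```

View pics/w19.png

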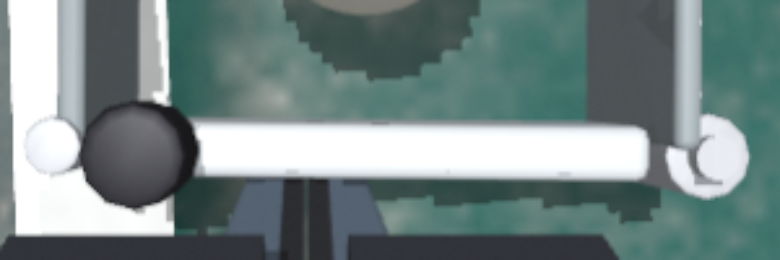

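```bash
python3 -m crank '{"xyz":[[-0.0008,0,0.003],[-0.003,0,0.011],[-0.008,0,0.03],[-0.0155,0,0.058],[-0.0155,0,0.058],[-0.055,0,0.048],[-0.1,0,0.036],[-0.14,0,0.025],[-0.17,0,0.017],[-0.17,0,0.017],[-0.17,0,0.017]],"dr":[[0,0,0],[0,0,0],[0,0,0],[0,0,0],[0,0,0],[0,0,0],[0,0,0],[0,0,0],[0,0,0],[0,0,0],[0,0,0]],"gripper":[0,0,0,0,0,0,0,0,0,0,0]}'
python3 - <<'E'
from h import *
st=r.state();print(tip(st)[0],st["ft_force"])
a,d=optics.camera("wrist"); cv2.imwrite("pics/w20.png",a); np.savez("pics/w20.npz",p=st["eef_pos"],o=st["orientation"],d=d)
a,d=optics.camera("scene"); cv2.imwrite("pics/s20.png",a)
E
```

```text
clock: 27.45
eef_pos: [0.4325, -0.0077, 0.1426]
orientation: [1.475, 1.346, -1.134]
ft_force: [-0.7, 0.1, -0.4]
opening: 0.0003
[ 0.43172558 -0.01628485  0.17497666] [-0.73478222  0.06316192 -0.39003552]
```

View pics/w20.png

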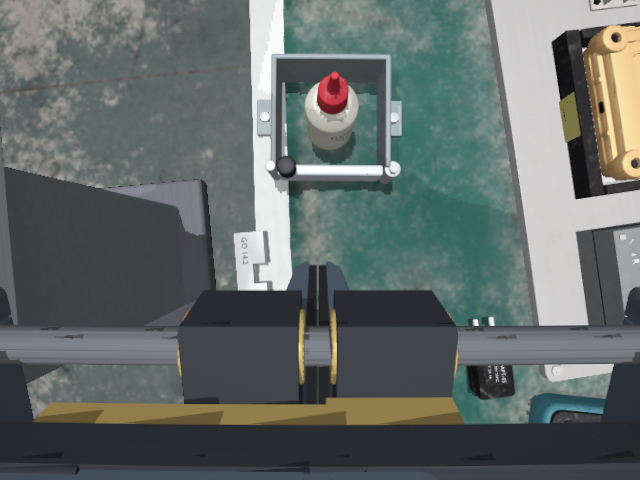

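View pics/s20.png

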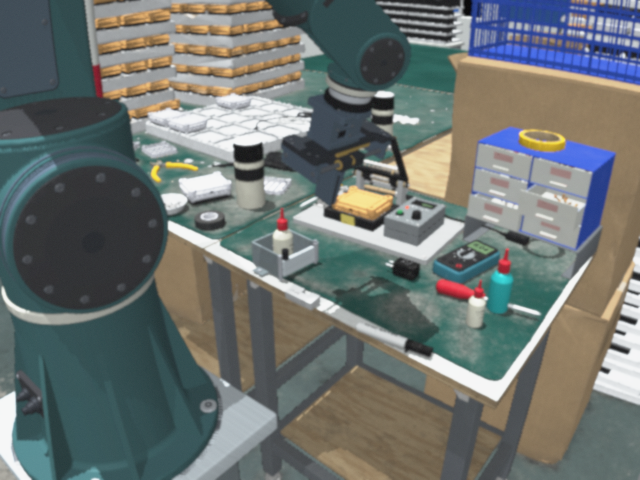

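```bash
python3 - <<'E'
from ga import *
gate('pics/w20.npz',[286,167],[393,169],[273,56],[390,56])
cw=optics.calibration("wrist");z=np.load("pics/w20.npz");V=wristview(cw,dict(eef_pos=z["p"],orientation=z["o"]))
n=onplane(cw,[[335,75]],.1175,V)[0];c=onplane(cw,[[273,56],[390,56]],.05,V);e=(c[0]-c[1])[:2];e/=np.linalg.norm(e);x=np.array([e[1],-e[0]]);ct=c.mean(0)[:2]-.044*x
print(n,(n[:2]-ct)@x,(n[:2]-ct)@e)
print(ticket.sign_off())
E
```

```text
[0.41777541 0.06189725 0.06      ] [0.49448226 0.05492778 0.05      ] 0.07702281250961804 gate 0.002814387298203881
[0.453844   0.10167108 0.1175    ] 0.003930213013086932 0.00019665915131145782
the job is handed in; nothing more can be done
None
```

The job is done and handed in at about 27.5 s of the 72 s allowed; the hand-in gave no verdict.

**What I did:** I swung the gate open to about 1.75 rad by its knob. I then slid the large cream bottle into the bay, pushing it low with two leaned-back fingertips. I pushed the gate shut from outside until it met its stop at about 24 N, then backed the arm clear.

**Last checks:**
- **Bottle:** it stands upright about 4 mm behind the bay's middle and 0 mm off sideways.
- **Gate:** it measured about 0.003 rad.
- **Arm:** wrist force was near zero, so nothing was being touched.
- **Bystanders:** the adapter, notched block, tape, flask and the other two bottles look where they were at the start. I judged this by eye in the pictures and did not measure their shifts.

**What disagreed:**
- **Fingertips:** they ended about 33.5 mm short of the reported TCP. Both cameras showed this and a touch on bare bench confirmed it, so I planned every move after that with the offset.
- **Scene camera:** it placed the bay about 5 mm from where the wrist camera did. I used the wrist readings.

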